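Change the spools on a coil winder's pay-off stand and set its brake

TASK

Change the wire on the coil winder's pay-off stand. First, before moving any spool, free the spindles by turning the brake selector anticlockwise to its OFF stop; then, with the brake still off, take every empty spool off the stand and put it in the black tray, and put each full spool that stands on the bench fully down on a spindle of its own. Last, set the brake to 4, that is four clicks clockwise from the OFF stop, and leave the tape, meter and hammer where they lie.

Things in the scene. Friction and masses are not known exactly. Their poses are not given: they have to be found in the camera images.
- stand: Pay-off stand: orange sheet-steel box, fixed to the bench, 170 mm (own x) by 390 mm (own y), top at 45 mm. Three steel spindles stand on it in a row along own y, 90 mm apart, and the brake selector sits at its own +y end, 105 mm from the nearest spindle, all at own x = -20 mm. A thin guide bar with white eyelets runs along own y at own x = +75 mm, 86 mm high (102 mm high at the eyelets). Origin: centre of the underside, on the bench
- spindle1 (a point): Seat of spindle 1 of 3 (3 is next to the selector): point on the spindle's axis at the top of its brake disc (66 mm across), 50 mm above the bench, where a spool's underside rests. The spindle is an upright fixed rod 14 mm in diameter that rises 72 mm above this point and has a round tip
- spindle2 (a point): Seat of spindle 2 of 3 (3 is next to the selector): point on the spindle's axis at the top of its brake disc (66 mm across), 50 mm above the bench, where a spool's underside rests. The spindle is an upright fixed rod 14 mm in diameter that rises 72 mm above this point and has a round tip
- spindle3 (a point): Seat of spindle 3 of 3 (3 is next to the selector): point on the spindle's axis at the top of its brake disc (66 mm across), 50 mm above the bench, where a spool's underside rests. The spindle is an upright fixed rod 14 mm in diameter that rises 72 mm above this point and has a round tip
- selector (a joint): Brake selector angle in rad: 0 at the OFF stop, growing clockwise seen from above. It has 8 positions (OFF and 1 to 7), a click every 30 degrees (0.5236 rad), the last (3.665) being the other stop. A sprung ball pulls it into the nearest position when let go; about 0.07 N m takes it over a click
- selector_grip (a point): Grip point of the selector, on its vertical axis 73 mm above the bench: on an upright bar 14 mm wide, 50 mm long, 55 to 85 mm above the bench; the round skirt below is 52 mm across. The point turns with it: bar and white pointer line run along its own y, pointer to +y. At OFF that is the stand's own +y, the thick mark on the dial plate; thin marks show the other positions
- full1: Full spool: wound with copper wire to the flange rims, so the outside is all but a plain cylinder; flanges 63 mm across and 5 mm thick at top and bottom, 50 mm tall, with a 22 mm bore right through. Origin: centre of the underside on the bore's axis; own z runs along the bore, up. 0.3 to 0.55 kg. Stands upright on the bench at the start. May be absent
- full2: Full spool: wound with copper wire to the flange rims, so the outside is all but a plain cylinder; flanges 63 mm across and 5 mm thick at top and bottom, 50 mm tall, with a 22 mm bore right through. Origin: centre of the underside on the bore's axis; own z runs along the bore, up. 0.3 to 0.55 kg. Stands upright on the bench at the start. May be absent
- full3: Full spool: wound with copper wire to the flange rims, so the outside is all but a plain cylinder; flanges 63 mm across and 5 mm thick at top and bottom, 50 mm tall, with a 22 mm bore right through. Origin: centre of the underside on the bore's axis; own z runs along the bore, up. 0.3 to 0.55 kg. Stands upright on the bench at the start. May be absent
- empty1: Empty spool: bare thin core (32 mm across) between the flanges; flanges 63 mm across and 5 mm thick at top and bottom, 50 mm tall, with a 22 mm bore right through. Origin: centre of the underside on the bore's axis; own z runs along the bore, up. About 0.06 kg. At the start it sits on a spindle of the stand. May be absent
- empty2: Empty spool: bare thin core (32 mm across) between the flanges; flanges 63 mm across and 5 mm thick at top and bottom, 50 mm tall, with a 22 mm bore right through. Origin: centre of the underside on the bore's axis; own z runs along the bore, up. About 0.06 kg. At the start it sits on a spindle of the stand. May be absent
- empty3: Empty spool: bare thin core (32 mm across) between the flanges; flanges 63 mm across and 5 mm thick at top and bottom, 50 mm tall, with a 22 mm bore right through. Origin: centre of the underside on the bore's axis; own z runs along the bore, up. About 0.06 kg. At the start it sits on a spindle of the stand. May be absent
- tray: Black open plastic tray for the empties, fixed to the bench, 170 mm (own x) by 240 mm (own y) outside and 50 mm high, walls and floor 4 mm. Origin: centre of the underside
- tray_in (a point): Centre of the tray's inner floor, 4 mm above the bench; its axes are the tray's
- tape: Bystander: blue roll of tape lying flat, 110 mm across, 25 mm high. Origin: centre of the underside
- meter: Bystander: hand-held multimeter lying on its back, 190 x 90 x 50 mm. Origin: centre of the underside
- hammer: Bystander: hammer with wooden handle, 260 mm long. Origin: middle of its length, at the bench
There are look-alikes about, which are no part of the job. Leave any purple look-alike of the empty2 alone. What is shaped like the full2 but white is not meant.

How it is judged:
On the way, in this order (a step that is already met when the one before it is completed fails the run):
1. the selector is at its OFF stop while the empty spools still sit on their spindles and the full ones stand on the bench (value of joint selector below 0.13 rad and distance of each of empty1, empty2, empty3 from where it was at the start of the episode below 0.012 m and height (world z) of each of full1, full2, full3 below 0.04 m), for 0.2 s.
2. with the brake still off, every empty is in the tray and every full spool is down on its own spindle (value of joint selector below 0.13 rad and ((horizontal distance between full1 and spindle1 below 0.008 m and z of full1 in the frame of spindle1 between -0.006 and 0.006 m) or (horizontal distance between full1 and spindle2 below 0.008 m and z of full1 in the frame of spindle2 between -0.006 and 0.006 m) or (horizontal distance between full1 and spindle3 below 0.008 m and z of full1 in the frame of spindle3 between -0.006 and 0.006 m)) and angle between each of full1, full2, full3's own z axis and vertical below 0.12 rad and ((horizontal distance between full2 and spindle1 below 0.008 m and z of full2 in the frame of spindle1 between -0.006 and 0.006 m) or (horizontal distance between full2 and spindle2 below 0.008 m and z of full2 in the frame of spindle2 between -0.006 and 0.006 m) or (horizontal distance between full2 and spindle3 below 0.008 m and z of full2 in the frame of spindle3 between -0.006 and 0.006 m)) and ((horizontal distance between full3 and spindle1 below 0.008 m and z of full3 in the frame of spindle1 between -0.006 and 0.006 m) or (horizontal distance between full3 and spindle2 below 0.008 m and z of full3 in the frame of spindle2 between -0.006 and 0.006 m) or (horizontal distance between full3 and spindle3 below 0.008 m and z of full3 in the frame of spindle3 between -0.006 and 0.006 m)) and x of empty1 in the frame of tray_in between -0.081 and 0.081 m and y of empty1 in the frame of tray_in between -0.116 and 0.116 m and z of empty1 in the frame of tray_in between -0.01 and 0.06 m and x of empty2 in the frame of tray_in between -0.081 and 0.081 m and y of empty2 in the frame of tray_in between -0.116 and 0.116 m and z of empty2 in the frame of tray_in between -0.01 and 0.06 m and x of empty3 in the frame of tray_in between -0.081 and 0.081 m and y of empty3 in the frame of tray_in between -0.116 and 0.116 m and z of empty3 in the frame of tray_in between -0.01 and 0.06 m), for 0.2 s.
3. the selector stands at 4, four clicks clockwise from OFF (value of joint selector between 1.9644 and 2.2244 rad), for 0.2 s.
At the end, for the whole second after the job is handed in: The selector is at position 4 (within 0.13 rad of 2.094 rad); every full spool present is fully down on a spindle of its own (underside within 6 mm of the brake disc, axis within 8 mm of the spindle's, upright within 0.12 rad); every empty spool present is inside the tray; all are at rest (all of step 3 and velocity of joint selector below 0.1 rad/s and ((horizontal distance between full1 and spindle1 below 0.008 m and z of full1 in the frame of spindle1 between -0.006 and 0.006 m) or (horizontal distance between full1 and spindle2 below 0.008 m and z of full1 in the frame of spindle2 between -0.006 and 0.006 m) or (horizontal distance between full1 and spindle3 below 0.008 m and z of full1 in the frame of spindle3 between -0.006 and 0.006 m)) and angle between each of full1, full2, full3's own z axis and vertical below 0.12 rad and ((horizontal distance between full2 and spindle1 below 0.008 m and z of full2 in the frame of spindle1 between -0.006 and 0.006 m) or (horizontal distance between full2 and spindle2 below 0.008 m and z of full2 in the frame of spindle2 between -0.006 and 0.006 m) or (horizontal distance between full2 and spindle3 below 0.008 m and z of full2 in the frame of spindle3 between -0.006 and 0.006 m)) and ((horizontal distance between full3 and spindle1 below 0.008 m and z of full3 in the frame of spindle1 between -0.006 and 0.006 m) or (horizontal distance between full3 and spindle2 below 0.008 m and z of full3 in the frame of spindle2 between -0.006 and 0.006 m) or (horizontal distance between full3 and spindle3 below 0.008 m and z of full3 in the frame of spindle3 between -0.006 and 0.006 m)) and x of empty1 in the frame of tray_in between -0.081 and 0.081 m and y of empty1 in the frame of tray_in between -0.116 and 0.116 m and z of empty1 in the frame of tray_in between -0.01 and 0.06 m and x of empty2 in the frame of tray_in between -0.081 and 0.081 m and y of empty2 in the frame of tray_in between -0.116 and 0.116 m and z of empty2 in the frame of tray_in between -0.01 and 0.06 m and x of empty3 in the frame of tray_in between -0.081 and 0.081 m and y of empty3 in the frame of tray_in between -0.116 and 0.116 m and z of empty3 in the frame of tray_in between -0.01 and 0.06 m and linear speed of each of full1, full2, full3, empty1, empty2, empty3 below 0.02 m/s); the robot touches nothing.
It fails at once if the tape is moved more than 40 mm (distance of tape from where it was at the start of the episode above 0.04 m).
It fails at once if the meter is moved more than 40 mm (distance of meter from where it was at the start of the episode above 0.04 m).
It fails at once if the hammer is moved more than 40 mm (distance of hammer from where it was at the start of the episode above 0.04 m).
Of full1, full2, full3 only 2 to 3 are there at a start; the rules pass over those that are not, and their reading is None.
Of empty1, empty2, empty3 only 2 to 3 are there at a start; the rules pass over those that are not, and their reading is None.
At some moment in a run one of full1, full2, full3 may be knocked a few centimetres aside while the robot is not near it.
Once in a run the grip may slacken for a moment while it holds something.
It also fails if it takes over 210 s, if anything falls off the work surface, if the arm or the gripper's body presses on something with over 40 N, if the wrist force passes 120 N, or if a joint passes its speed limit or range.

ROBOT

A 6-joint arm with a two-finger parallel gripper is mounted at the origin on the work surface. World frame = base frame: x ahead of the robot, y to its left, z up, the work surface at z = 0. Lengths are in m, angles in rad, forces in N, time in s.
With the tool pointing down it reaches from about 0.35 to 0.925 m from the base axis. Payload 6.4 kg.
Tool frame: the origin (TCP) lies midway between the tips of the shut fingers; the grasp point (between the pads) lies 19 mm behind it; z points along the fingers, y is the line along which they close (so a half turn about z gives the same grasp; the last joint's range is limited). The gripper opens to 85 mm and grips with 20 to 120 N. Pads are 22 mm wide; open, the fingers measure 114 mm over their backs; the gripper's body (76 mm by 85 mm) begins 54 mm behind the grasp point. The pads swing forward as they close: fully open they stand 13 mm farther back than shut.
Start: joints at [-1.446, 0.245, 1.558, -0, 1.339, -0.174], TCP at [0.191, -0.621, 0.231] pointing down, gripper open.
Joint ranges: [-3.13, 3.13], [-1.02, 2.26], [0.13, 2.54], [-0.95, 4.09], [0.21, 2.88], [-2.74, 2.74]. Speed limits (rad/s): [2.57, 2.57, 3.14, 3.14, 3.14, 3.14].

INTERFACE

Orientations are given as a rotation vector (axis times angle).
In Python, from station import bot gives the robot as it stands.
- The arm moves only by the tool carry_out, never from a script. Its argument "steps" is a list of rows, each a list of 3 entries, a list of its own where there are three numbers: the closure in counts, from 0 (fully open) to 255 (shut), then the shift along the tool's x, y, z in m, then the turn about the tool's z in rad. A call has 1 to 5 rows; each row shifts and turns the commanded pose from where the row before left it, along the tool's axes as they then stand; what a row does not reach is not made up. A row lasts 1/8 s, in which the tool goes at most 62.5 mm and 10.7 degrees, less where a joint would pass 70% of its speed; a pose out of reach is approached as far as the arm can. A call is refused whole if a number of a shift passes 0.0625 or a number of a turn 0.188, either way. A call with a gripper value outside its range is refused whole. The fingers move at their own pace and stop on an object; "newtons" is the grip in N (left out, the last holds). Time passes only in rows, so rows that do not move let the fingers close. It gives the time, the measured TCP pose, the force, the opening and the grip force at its end, in the units of the state.
- bot.get_state(): the state, without advancing time (a new reading comes with each control period).
- bot.camera(name): name is "side" or "top"; returns the picture (420x560x3 uint8, blue, green, red); there is no depth.
- bot.camera_info(name): a dict with "fx", "fy", "cx", "cy" (pixels), "position" and "orientation" of the camera in the world. Camera axes: x right, y down, z forward; pixel columns grow to the right and rows downward; lengths in m; the calibration is good to about 2 mm. A picture is of the moment at which its call begins. camera_info takes no time and is no camera call.
- bot.finish_job(): hands the job in; it is judged then, once.
Trained networks look in the newest picture that a camera, given by its name, has taken for a name from the list of things; names that differ only in an ending like _2 or _b are one class to them, and where a whole thing is asked for, a point or a joint stands for the part that bears it (a point fixed in the world has none). Each returns a list of dicts, best first, with "p" (0 to 1); they miss things now and then, are a little off and sometimes report something else, mostly with a low value. They report only what shows in the picture. A call takes as long as a camera call. They do not tell look-alikes from the thing itself.
- bot.masks_of(camera, name): "pixels" (420x560 bool, what is visible of it) and "rect" ([left, top, width, height] in pixels, round what is visible of it).
- bot.mark_of(camera, name): "pixel" ([column, row] in pixels: a listed point, or the origin of a listed thing).
The state is a dict: "clock": time; "joints": joint angles; "qd": joint speeds; "tau": joint torques, N m; "tcp_pos": TCP position; "tool_rot": TCP orientation; "contact_force": force on the tool from outside, world axes, zero at the start; "ft_torque": the same for the moment, N m; "finger_gap": opening from 0.0 (shut) to 1.0 (fully open); "finger_force": force on a finger pad.
Only numpy, scipy, OpenCV 4.12 (cv2) and the standard library are available. Lean on these libraries where they do the work, as an engineer would, in place of code of your own. Each camera call takes 0.05 s, during which the arm holds its last target. There are 200 camera calls.

## Working session

There is one attempt and no reset: what is moved stays moved. The work goes in short steps, Python scripts to look and compute and a tool call to move; the robot and the scene stay as the last step left them, time stands still between calls to the robot, and variables do not carry over. Pictures are saved under pics/ and viewed, at most 14 in all, crops included, and the job is handed in when it is done.

Besides the shell and the picture viewer there is one more tool, called after "Call:" in YAML: its name, and indented under it one key for each argument. carry_out: Moves the arm, as the interface text tells. Its arguments: {"type":"object","properties":{"steps":{"type":"array"},"newtons":{"type":"number"}},"required":["steps"]}

```bash
ls; mkdir -p pics; python3 - <<'E'
from station import bot
import cv2
for c in ("top","side"):
    im=bot.camera(c); cv2.imwrite(f"pics/{c}0.png",im); print(c,bot.camera_info(c))
print(bot.get_state())
E
```

```text
pics
top {'fx': 461.82733550425826, 'fy': 461.82733550425826, 'cx': 281.3678393786531, 'cy': 203.37833517906455, 'position': array([ 0.47136271, -0.0639529 ,  1.45292655]), 'orientation': array([-2.16031058,  2.18703466, -0.06951356])}
side {'fx': 540.2373457944667, 'fy': 540.2373457944667, 'cx': 274.22550009600945, 'cy': 213.7639835914365, 'position': array([-0.1953351 ,  0.86152914,  1.384592  ]), 'orientation': array([-0.97376298,  2.53521458, -0.99326755])}
{'clock': 0.1, 'joints': array([-1.44607386e+00,  2.45759759e-01,  1.55888504e+00, -2.01283360e-05,
        1.33869912e+00, -1.74068554e-01]), 'qd': array([ 1.64737589e-03, -8.13924536e-05, -1.53955290e-03, -4.14042867e-05,
        1.04052407e-03, -4.57703711e-06]), 'tau': array([ 1.44642031e-04, -4.30669928e+01, -3.27130330e+01, -1.07842638e-04,
        2.80138309e-03,  4.09709429e-06]), 'tcp_pos': array([ 0.19129465, -0.62069207,  0.23028439]), 'tool_rot': array([-3.10486639e+00, -4.67342477e-01, -3.70908283e-05]), 'contact_force': array([-0.5408864 ,  0.45248694,  0.14960375]), 'ft_torque': array([ 4.20576842e-05, -5.29230501e-02, -1.53648496e-02]), 'finger_force': 0.0, 'finger_gap': 0.9982980190058797}
```

View pics/top0.png

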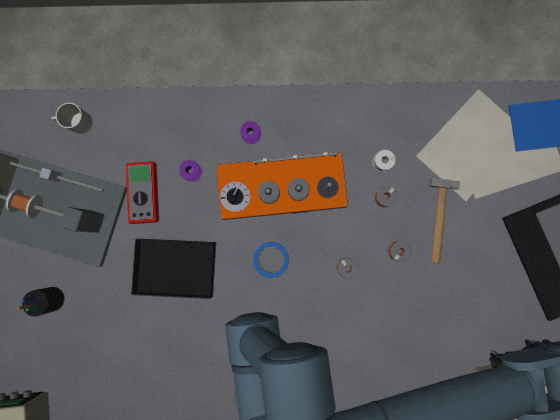

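View pics/side0.png

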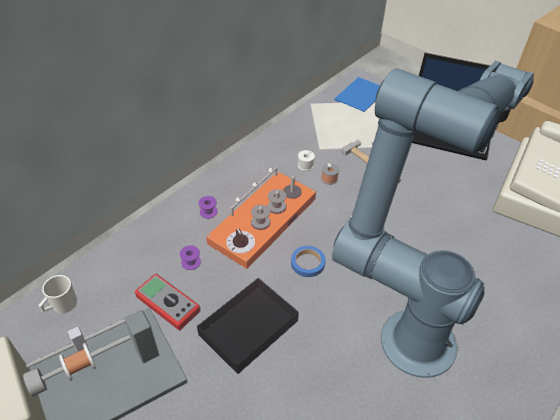

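The top view (up = +x, left = +y) shows the stand around (282,186), with the selector at (235,197), empties at (269,191) and (298,188), and a bare spindle at (328,187). Full spools stand at (386,197), (400,251) and (346,266), the white look-alike at (384,160), and the tray at (174,268).

```bash
cat > h.py <<'E'
import numpy as np, cv2
from scipy.spatial.transform import Rotation as Rn
from station import bot
def ray(cam,px):
    i=bot.camera_info(cam); d=np.array([(px[0]-i['cx'])/i['fx'],(px[1]-i['cy'])/i['fy'],1.])
    return np.array(i['position']),Rn.from_rotvec(i['orientation']).apply(d)
def at(cam,px,z):
    p,d=ray(cam,px); return (p+d*(z-p[2])/d[2])[:2]
def proj(cam,P):
    i=bot.camera_info(cam); q=Rn.from_rotvec(i['orientation']).inv().apply(np.atleast_2d(P)-i['position'])
    return q[:,:2]/q[:,2:]*i['fx']+[i['cx'],i['cy']]
def plan(x,y,z,yaw=None):
    """shift in the tool axes, and turn (tool z) to bring TCP to x,y,z with tool y at world angle yaw"""
    s=bot.get_state(); R=Rn.from_rotvec(s['tool_rot']).as_matrix()
    d=R.T@(np.array([x,y,z])-s['tcp_pos']); ty=np.arctan2(R[1,1],R[0,1])
    print('tcp',s['tcp_pos'].round(4),'tool y ang',round(ty,4),'shift',d.round(4),end=' ')
    if yaw is not None:
        t=-(yaw-ty); t=(t+np.pi/2)%np.pi-np.pi/2; print('turn',round(t,4),'j6',s['joints'][5].round(3),end=' ')
    print('F',s['contact_force'].round(1),'gap',round(s['finger_gap'],3),'ff',round(s['finger_force'],1),'t',round(s['clock'],2))
E
python3 - <<'E'
from h import *
Z=dict(spindle1=.05,spindle2=.05,spindle3=.05,selector_grip=.073,stand=0,full1=0,empty1=.05,tray_in=.004,tray=0)
for c in("top","side"):
    bot.camera(c)
    for n,z in Z.items():
        print(c,n,[(np.round(m['pixel'],1).tolist(),at(c,m['pixel'],z).round(4).tolist(),round(m['p'],2)) for m in bot.mark_of(c,n) if m['p']>.3])
E
```

```text
top spindle1 [([301.0, 187.7], [0.63, -0.1038], 0.82), ([268.0, 190.6], [0.6225, -0.0029], 0.65), ([177.8, 265.1], [0.3994, 0.2724], 0.52)]
top spindle2 [([301.0, 187.7], [0.63, -0.1038], 0.82), ([268.0, 190.6], [0.6225, -0.0029], 0.65), ([177.8, 265.1], [0.3994, 0.2724], 0.52)]
top spindle3 [([301.0, 187.7], [0.63, -0.1038], 0.82), ([268.0, 190.6], [0.6225, -0.0029], 0.65), ([177.8, 265.1], [0.3994, 0.2724], 0.52)]
top selector_grip [([236.6, 197.2], [0.6013, 0.0908], 0.69)]
top stand [([281.9, 185.7], [0.6428, -0.0448], 0.77)]
top full1 [([396.6, 251.9], [0.4303, -0.4001], 0.8), ([385.2, 159.9], [0.7207, -0.3731], 0.79), ([437.7, 219.8], [0.5288, -0.5314], 0.75), ([349.2, 263.8], [0.3951, -0.2517], 0.71), ([378.0, 197.7], [0.6007, -0.347], 0.57)]
top empty1 [([250.9, 134.2], [0.7982, 0.0483], 0.77), ([191.5, 171.4], [0.6849, 0.2319], 0.73), ([269.1, 192.9], [0.6153, -0.0061], 0.72), ([297.6, 189.7], [0.624, -0.0933], 0.7)]
top tray_in [([175.1, 264.8], [0.3981, 0.2919], 0.76), ([281.0, 186.3], [0.6405, -0.042], 0.62)]
top tray [([178.3, 266.3], [0.3931, 0.2828], 0.96)]
side spindle
[... 224 characters left out ...]
, 0.76), ([293.1, 195.1], [0.6202, -0.1714], 0.69)]
side spindle3 [([276.2, 206.4], [0.6277, -0.0917], 0.93), ([261.4, 222.8], [0.6143, -0.0031], 0.76), ([293.1, 195.1], [0.6202, -0.1714], 0.69)]
side selector_grip [([243.1, 234.8], [0.6088, 0.0885], 0.63)]
side stand [([262.9, 223.7], [0.6381, -0.0359], 0.62)]
side full1 [([330.2, 180.8], [0.5975, -0.3588], 0.78), ([301.5, 166.5], [0.7257, -0.3471], 0.72)]
side empty1 [([205.2, 211.5], [0.7883, 0.0867], 0.88), ([255.8, 220.3], [0.6356, 0.0013], 0.64), ([190.4, 262.3], [0.6658, 0.2647], 0.55), ([278.6, 198.4], [0.6467, -0.1255], 0.54)]
side tray_in [([249.0, 325.8], [0.397, 0.2862], 0.75)]
side tray [([246.7, 327.7], [0.3993, 0.2936], 0.58)]
```

```bash
cat >> h.py <<'E'
def standfit(ims):
    from scipy.optimize import minimize
    M={}
    for c,im in ims.items():
        h=cv2.cvtColor(im,cv2.COLOR_BGR2HSV)
        m=((h[...,0]>5)&(h[...,0]<17)&(h[...,1]>200)&(h[...,2]>60)).astype(np.uint8)
        n,l,st,_=cv2.connectedComponentsWithStats(m); k=1+np.argmax(st[1:,4]); m=(l==k).astype(np.uint8)
        cs,_=cv2.findContours(m,cv2.RETR_EXTERNAL,cv2.CHAIN_APPROX_NONE)
        M[c]=cv2.convexHull(max(cs,key=cv2.contourArea))[:,0].astype(np.float32); M[c+'m']=m
    C=np.array([[sx*.085,sy*.195,z] for sx in(-1,1) for sy in(-1,1) for z in(0,.045)])
    def hull(c,v):
        a=v[2]; R=np.array([[np.cos(a),-np.sin(a)],[np.sin(a),np.cos(a)]])
        P=C.copy(); P[:,:2]=P[:,:2]@R.T+v[:2]
        return cv2.convexHull(proj(c,P).astype(np.float32))
    def cost(v,cams):
        e=0
        for c in cams:
            H=hull(c,v); S=8; r=cv2.boundingRect(M[c+'m']); x0,y0=r[0]-12,r[1]-12; w,h=r[2]+24,r[3]+24
            I=np.zeros((h*S,w*S),np.uint8); cv2.fillPoly(I,[np.round((H-[x0,y0]+.5)*S).astype(np.int32)],255)
            I=cv2.resize(I,(w,h),interpolation=cv2.INTER_AREA)/255.
            F=np.zeros_like(M[c+'m']); cv2.fillPoly(F,[M[c].astype(np.int32)],1)
            e+=np.abs(I-F[y0:y0+h,x0:x0+w]).sum()
        return e
    out={}
    for cams in(['top'],['side'],['top','side']):
        if not all(c in ims for c in cams): continue
        r=minimize(cost,[.641,-.042,.09],args=(cams,),method='Nelder-Mead',options=dict(initial_simplex=[[.641,-.042,.09],[.655,-.042,.09],[.641,-.03,.09],[.641,-.042,.02]],xatol=1e-4,fatol=.1))
        out['+'.join(cams)]=r.x; print(cams,r.x.round(4),round(r.fun,1))
    return out
def st(v,x,y):
    a=v[2]; return np.array([v[0]+x*np.cos(a)-y*np.sin(a),v[1]+x*np.sin(a)+y*np.cos(a)])
E
python3 - <<'E'
from h import *
ims={c:cv2.imread(f'pics/{c}0.png') for c in('top','side')}
for k,v in standfit(ims).items():
    print(k,'sel',st(v,-.02,.15).round(4),[(st(v,-.02,y)).round(4).tolist() for y in(-.135,-.045,.045)],[(st(v,-.02,y)).round(4).tolist() for y in(-.135-.0,)])
im=ims['top'][140:285,205:425]; a=cv2.resize(im,None,fx=3.6,fy=3.6,interpolation=cv2.INTER_CUBIC)
cv2.imwrite('pics/c1.png',a)
E
```

```text
Traceback (most recent call last):
  File "h.py", line 26, in standfit
    n,l,st,_=cv2.connectedComponentsWithStats(m); k=1+np.argmax(st[1:,4]); m=(l==k).astype(np.uint8)
                                                      ~~~~~~~~~^^^^^^^^^^
ValueError: attempt to get argmax of an empty sequence
```

```bash
python3 - <<'E'
import cv2
for c,p in(('top',(205,300)),('top',(175,235)),('side',(245,250)),('side',(190,300)),('side',(258,250))):
    im=cv2.imread(f'pics/{c}0.png'); print(c,im[p],cv2.cvtColor(im,cv2.COLOR_BGR2HSV)[p])
E
sed -i 's/(h\[...,0\]>5)&(h\[...,0\]<17)&(h\[...,1\]>200)/(h[...,0]>5)\&(h[...,0]<17)\&(h[...,1]>185)/' h.py
cat > s.py <<'E'
from h import *
ims={c:cv2.imread(f'pics/{c}0.png') for c in('top','side')}
for k,v in standfit(ims).items():
    print(k,'sel',st(v,-.02,.15).round(4),'sp123',[(st(v,-.02,y)).round(4).tolist() for y in(-.135,-.045,.045)])
im=ims['top'][140:285,205:425]; a=cv2.resize(im,None,fx=3.6,fy=3.6,interpolation=cv2.INTER_CUBIC)
cv2.imwrite('pics/c1.png',a)
E
python3 s.py
```

```text
top [ 10  84 179] [ 13 241 179]
top [ 18  86 180] [ 13 230 180]
side [213 206 209] [133   8 213]
side [107 103 111] [165  18 111]
side [ 63  83 147] [  7 146 147]Traceback (most recent call last):
  File "s.py", line 3, in <module>
    for k,v in standfit(ims).items():
               ~~~~~~~~^^^^^
  File "h.py", line 26, in standfit
    n,l,st,_=cv2.connectedComponentsWithStats(m); k=1+np.argmax(st[1:,4]); m=(l==k).astype(np.uint8)
                                                      ~~~~~~~~~^^^^^^^^^^
    return _wrapfunc(a, 'argmax', axis=axis, out=out, **kwds)
    return bound(*args, **kwds)
ValueError: attempt to get argmax of an empty sequence
```

```bash
sed -i 's/>5)&(h\[...,0\]<17)&(h\[...,1\]>185)/>3)\&(h[...,0]<18)\&(h[...,1]>125)/' h.py; python3 s.py
```

```text
['top'] [ 0.6406 -0.0427  0.0873] 101.6
['side'] [ 0.6504 -0.047   0.1009] 252.8
['top', 'side'] [ 0.6413 -0.0428  0.0881] 536.6
top sel [0.6076 0.105 ] sp123 [[0.6324, -0.1789], [0.6246, -0.0893], [0.6167, 0.0004]]
side sel [0.6153 0.1003] sp123 [[0.6441, -0.1833], [0.635, -0.0938], [0.6259, -0.0042]]
top+side sel [0.6082 0.1049] sp123 [[0.6333, -0.179], [0.6254, -0.0894], [0.6174, 0.0003]]
```

View pics/c1.png

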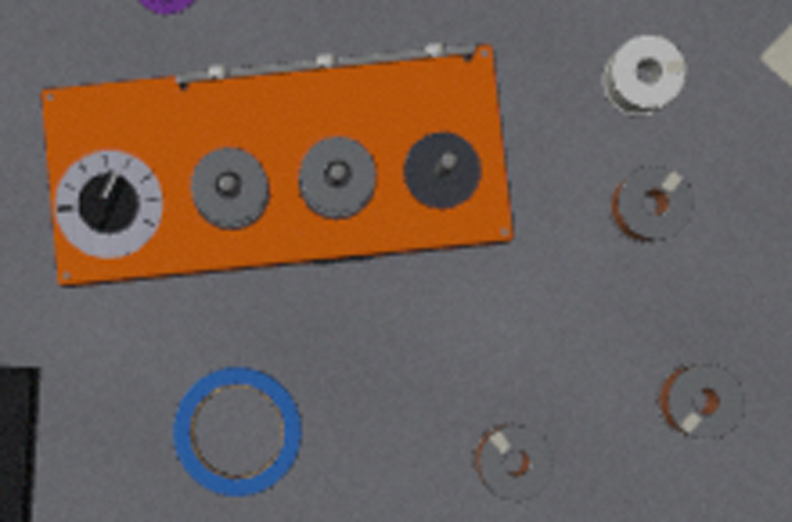

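The crop shows the selector pointer up-right, about 3 to 4 clicks from OFF. In crop pixels, the bare disc is at (443,171), the empties at (231,188) and (338,178), and the full spools' tops at (655,203), (705,401) and (516,461).

```bash
cat >> h.py <<'E'
def refine(im,c,px,z,D=.063,zoom=6):
    """centre a circle of diameter D at height z on image edges near px (normalised gradient score)"""
    from scipy.ndimage import map_coordinates,gaussian_filter
    g=gaussian_filter(cv2.cvtColor(im,cv2.COLOR_BGR2GRAY).astype(float),.6)
    gx=cv2.Sobel(g,-1,1,0)/8; gy=cv2.Sobel(g,-1,0,1)/8; m=np.hypot(gx,gy); m=np.minimum(m,12)
    w0=at(c,px,z); t=np.linspace(0,2*np.pi,90,endpoint=False); best=(-1,)
    for dx in np.arange(-.012,.0121,.001):
        for dy in np.arange(-.012,.0121,.001):
            w=w0+[dx,dy]; P=np.c_[w[0]+D/2*np.cos(t),w[1]+D/2*np.sin(t),np.full(90,z)]
            q=proj(c,P); s=map_coordinates(m,[q[:,1],q[:,0]],order=1).mean()
            if s>best[0]: best=(s,w)
    return best[1],best[0]
E
cat > m.py <<'E'
from h import *
im=cv2.imread('pics/top0.png')
f=lambda x,y:((x+.5)/3.6-.5+205,(y+.5)/3.6-.5+140)
for n,p,z,D in(('dial',(108,203),.046,None),('sp1',(443,171),.05,.066),('e3',(231,188),.1,.063),('e2',(338,178),.1,.063),('F1',(655,203),.05,.063),('F2',(705,401),.05,.063),('F3',(516,461),.05,.063)):
    q=f(*p); print(n,at('top',q,z).round(4),*( [refine(im,'top',q,z,D)] if D else []))
E
python3 m.py
```

```text
dial [0.6075 0.0998]
sp1 [ 0.6306 -0.1852] (array([ 0.63163586, -0.18419098]), np.float64(11.95730021212619))
e3 [ 0.6133 -0.0074] (array([ 0.60930101, -0.0083702 ]), np.float64(6.0565792778615215))
e2 [ 0.6204 -0.095 ] (array([ 0.61635629, -0.09300757]), np.float64(5.7109213346188605))
F1 [ 0.601  -0.3634] (array([ 0.59804384, -0.35643907]), np.float64(6.306582440485708))Traceback (most recent call last):
  File "m.py", line 5, in <module>
    q=f(*p); print(n,at('top',q,z).round(4),*( [refine(im,'top',q,z,D)] if D else []))
                                                ~~~~~~^^^^^^^^^^^^^^^^
  File "h.py", line 60, in refine
    q=proj(c,P); s=map_coordinates(m,[q[:,1],q[:,0]],order=1).mean()
  File "h.py", line 10, in proj
    i=bot.camera_info(cam); q=Rn.from_rotvec(i['orientation']).inv().apply(np.atleast_2d(P)-i['position'])
ValueError: time passes only in moves, steps and waits
```

```bash
python3 - <<'E'
s=open('h.py').read()
s=s.replace("def ray(","INFO={c:bot.camera_info(c) for c in('top','side')}\ndef ray(",1)
s=s.replace("i=bot.camera_info(cam)","i=INFO[cam]")
open('h.py','w').write(s)
E
cat >> m.py <<'E'
i2=cv2.imread('pics/side0.png')
for n,w in (('sp1',(.6313,-.1848,.05)),('F1',(.599,-.36,.05)),('sel',(.6075,.0998,.046)),('e3',(.613,-.006,.1))):
    q=proj('side',w)[0]; print(n,q.round(1),refine(i2,'side',q,w[2],.066 if n=='sp1' else .063))
cs=[proj('side',(x,y,.05))[0] for x,y in((.6313,-.1848),(.6075,.0998))]
for q,D,z in ((proj('side',(.6313,-.1848,.05))[0],.066,.05),(proj('side',(.6236,-.0944,.1))[0],.063,.1),(proj('side',(.6162,-.0048,.1))[0],.063,.1),(proj('side',(.599,-.36,.05))[0],.063,.05)):
    t=np.linspace(0,6.28,60); w=at('side',q,z); P=np.c_[w[0]+D/2*np.cos(t),w[1]+D/2*np.sin(t),0*t+z]
    big=i2 if 0 else None
S=5;x0,y0=215,160; a=cv2.resize(i2[y0:y0+100,x0:x0+130],None,fx=S,fy=S,interpolation=cv2.INTER_CUBIC)
for x,y,z,D in((.6313,-.1848,.05,.066),(.6236,-.0944,.1,.063),(.6162,-.0048,.1,.063),(.599,-.36,.05,.063),(.6075,.0998,.046,.09),(.6313,-.1848,.122,.004)):
    t=np.linspace(0,6.28,60); q=proj('side',np.c_[x+D/2*np.cos(t),y+D/2*np.sin(t),0*t+z])
    cv2.polylines(a,[np.round((q-[x0,y0]+.5)*S-.5).astype(np.int32)],True,(0,255,0),1)
im2=im
b=cv2.resize(im2[140:285,205:425],None,fx=3.6,fy=3.6,interpolation=cv2.INTER_CUBIC)
cv2.imwrite('pics/s1.png',a)
E
python3 m.py
```

```text
dial [0.6075 0.0998]
sp1 [ 0.6306 -0.1852] (array([ 0.63163586, -0.18419098]), np.float64(11.95730021212619))
e3 [ 0.6133 -0.0074] (array([ 0.60930101, -0.0083702 ]), np.float64(6.0565792778615215))
e2 [ 0.6204 -0.095 ] (array([ 0.61635629, -0.09300757]), np.float64(5.7109213346188605))
F1 [ 0.601  -0.3634] (array([ 0.59804384, -0.35643907]), np.float64(6.306582440485708))
F2 [ 0.4342 -0.4002] (array([ 0.43522116, -0.40318495]), np.float64(5.0894030019436425))
F3 [ 0.3861 -0.2413] (array([ 0.38113648, -0.24131254]), np.float64(4.012645346030748))
sp1 [293.2 191.5] (array([ 0.6343, -0.1848]), np.float64(11.329017198051616))
F1 [331.3 170.5] (array([ 0.606, -0.364]), np.float64(7.713786295687417))
sel [241.2 242.5] (array([0.6165, 0.0988]), np.float64(10.977297620446041))
e3 [262.2 212.3] (array([ 0.605, -0.018]), np.float64(7.51291726536934))
```

View pics/s1.png

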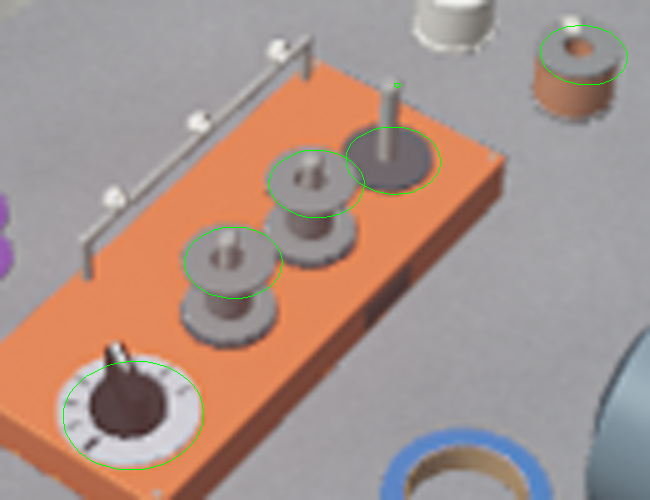

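The side overlay sits about 3 mm off consistently, so I'll average the two cameras. The pointer is near position 4, about 120° from OFF.

```bash
cat >> h.py <<'E'
SEL=(.6087,.101);SP1=(.6325,-.1836);SP2=(.6248,-.0932);SP3=(.6174,-.0036)
E
python3 -c "
from h import *
plan(*SEL,.15,np.radians(64.7))"
```

```text
tcp [ 0.1914 -0.6212  0.2313] tool y ang -1.272 shift [ 0.6115 -0.5673  0.0813] turn 0.7404 j6 -0.174 F [ 0.3  0.3 -0.7] gap 0.997 ff 0.0 t 1.1
```

Call:
carry_out:
  steps:
    - [0,[0.0437,-0.0405,0.004],0]
    - [0,[0.0437,-0.0405,0.004],0]
    - [0,[0.0437,-0.0405,0.004],0]
    - [0,[0.0437,-0.0405,0.004],0]
    - [0,[0.0437,-0.0405,0.004],0]
  newtons: 40

```text
clock: 1.72
tcp_pos: [0.3413, -0.3618, 0.2114]
tool_rot: [3.106, 0.467, 0.001]
contact_force: [0.8, -0.1, 0.3]
finger_gap: 1.003
finger_force: 0.0
```

Call:
carry_out:
  steps:
    - [0,[0.0437,-0.0405,0.004],0]
    - [0,[0.0437,-0.0405,0.004],0]
    - [0,[0.0437,-0.0405,0.004],0]
    - [0,[0.0437,-0.0405,0.004],0]
    - [0,[0.0437,-0.0405,0.004],0]

```text
clock: 2.35
tcp_pos: [0.4907, -0.1037, 0.1916]
tool_rot: [3.106, 0.468, 0.002]
contact_force: [0.7, -0.5, 1.0]
finger_gap: 0.996
finger_force: 0.0
```

Call:
carry_out:
  steps:
    - [0,[0.0437,-0.0405,0.004],0]
    - [0,[0.0437,-0.0405,0.004],0]
    - [0,[0.0437,-0.0405,0.004],0]
    - [0,[0.0437,-0.0405,0.004],0]
    - [0,[0,0,0],0.185]

```text
clock: 2.98
tcp_pos: [0.61, 0.1042, 0.1747]
tool_rot: [-3.136, -0.178, 0.0]
contact_force: [0.7, -0.1, -0.2]
finger_gap: 1.0
finger_force: 0.0
```

Call:
carry_out:
  steps:
    - [0,[0,0,0],0.185]
    - [0,[0,0,0],0.185]
    - [0,[0,0,0],0.185]
    - [0,[0,0,0],0]
    - [0,[0,0,0],0]

```text
clock: 3.6
tcp_pos: [0.6091, 0.1007, 0.1753]
tool_rot: [-3.066, 0.684, -0.0]
contact_force: [-0.3, -0.2, -0.3]
finger_gap: 0.998
finger_force: 0.0
```

```bash
python3 -c "
from h import *
plan(*SEL,.06,np.radians(64.7))"
```

```text
tcp [0.6091 0.1007 0.1753] tool y ang -2.0095 shift [-0.0005 -0.      0.1153] turn 0.0029 j6 1.99 F [-0.3 -0.2 -0.3] gap 0.998 ff 0.0 t 3.6
```

Call:
carry_out:
  steps:
    - [0,[0,0,0.05],0]
    - [0,[0,0,0.045],0]
    - [0,[0,0,0.02],0]
    - [130,[0,0,0],0]
    - [255,[0,0,0],0]
  newtons: 30

```text
clock: 4.22
tcp_pos: [0.6108, 0.1007, 0.0624]
tool_rot: [-3.065, 0.687, -0.006]
contact_force: [0.5, 0.3, 0.8]
finger_gap: 0.599
finger_force: 0.0
```

Call:
carry_out:
  steps:
    - [255,[0,0,0],0]
    - [255,[0,0,0],0]
    - [255,[0,0,0],0]
    - [255,[0,0,0],0]

```text
clock: 4.72
tcp_pos: [0.6097, 0.0999, 0.0619]
tool_rot: [3.064, -0.687, 0.002]
contact_force: [-3.7, -3.3, 5.6]
finger_gap: 0.157
finger_force: 33.5
```

```bash
python3 -c "
from h import *
plan(*SEL,.06,np.radians(64.7))
s=bot.get_state();print(s['ft_torque'])
cv2.imwrite('pics/t1.png',cv2.resize(bot.camera('side')[150:290,180:340],None,fx=4,fy=4,interpolation=2))"
```

```text
tcp [0.6097 0.0999 0.0619] tool y ang -2.0116 shift [-0.0014 -0.0005  0.0019] turn 0.0007 j6 1.992 F [-3.7 -3.3  5.6] gap 0.157 ff 33.5 t 4.72
[-0.49064623  0.45132463 -0.00704786]
```

View pics/t1.png

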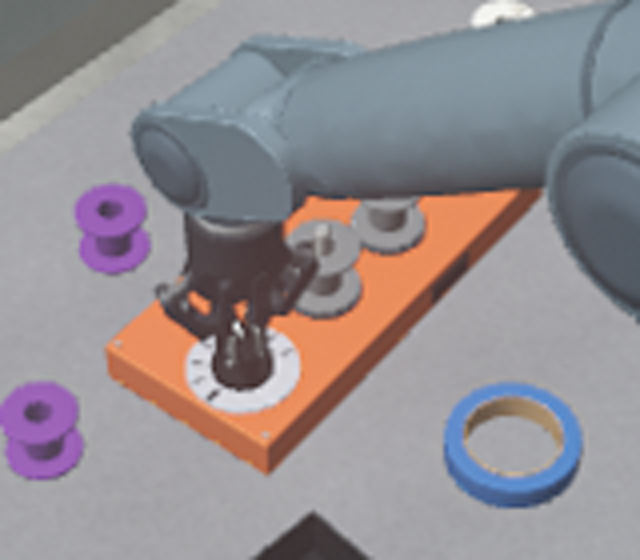

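Gripped on the bar, well centred. Next I turn it anticlockwise.

Call:
carry_out:
  steps:
    - [255,[0,0,0],-0.1745]
    - [255,[0,0,0],-0.1745]
    - [255,[0,0,0],-0.1745]
    - [255,[0,0,0],-0.1745]
    - [255,[0,0,0],-0.1745]

```text
clock: 5.4
tcp_pos: [0.6096, 0.1003, 0.0619]
tool_rot: [3.066, 0.681, 0.001]
contact_force: [-2.7, -1.5, 5.6]
finger_gap: 0.16
finger_force: 33.5
```

Call:
carry_out:
  steps:
    - [255,[0,0,0],-0.1745]
    - [255,[0,0,0],-0.1745]
    - [255,[0,0,0],-0.1745]
    - [255,[0,0,0],-0.1745]

```text
clock: 5.9
tcp_pos: [0.6093, 0.1005, 0.0619]
tool_rot: [2.649, 1.689, -0.001]
contact_force: [-3.8, -1.3, 7.3]
finger_gap: 0.157
finger_force: 33.6
```

```bash
python3 -c "
from h import *
plan(*SEL,.06,np.radians(64.7-30))
s=bot.get_state();print(s['ft_torque'])"
```

```text
tcp [0.6093 0.1005 0.0619] tool y ang -0.4355 shift [ 0.0002 -0.0008  0.0019] turn -1.0412 j6 0.416 F [-3.8 -1.3  7.3] gap 0.157 ff 33.6 t 5.9
[-0.11721441  0.74239896 -0.00339513]
```

Call:
carry_out:
  steps:
    - [255,[0,0,0],-0.1745]
    - [255,[0,0,0],-0.1745]
    - [255,[0,0,0],-0.1745]
    - [255,[0,0,0],0]

```text
clock: 6.4
tcp_pos: [0.6091, 0.1005, 0.0619]
tool_rot: [-2.127, -2.312, 0.002]
contact_force: [-4.9, -1.7, 6.9]
finger_gap: 0.156
finger_force: 33.7
```

```bash
python3 -c "
from h import *
plan(*SEL,.06,np.radians(4.75))
s=bot.get_state();print(s['ft_torque'])"
```

```text
tcp [0.6091 0.1005 0.0619] tool y ang 0.0832 shift [ 0.0005 -0.0003  0.0019] turn 0.0002 j6 -0.102 F [-4.9 -1.7  6.9] gap 0.156 ff 33.7 t 6.4
[-0.16134767  0.86865532  0.03133502]
```

Call:
carry_out:
  steps:
    - [255,[0,0,0],-0.06]
    - [255,[0,0,0],0]

```text
clock: 6.65
tcp_pos: [0.6092, 0.1007, 0.0619]
tool_rot: [-2.061, -2.37, -0.0]
contact_force: [-5.2, -1.8, 6.8]
finger_gap: 0.158
finger_force: 49.4
```

```bash
python3 -c "
from h import *
plan(*SEL,.06,np.radians(4.75))
s=bot.get_state();print(s['ft_torque'])"
```

```text
tcp [0.6092 0.1007 0.0619] tool y ang 0.1392 shift [ 0.0004 -0.0004  0.0019] turn 0.0563 j6 -0.159 F [-5.2 -1.8  6.8] gap 0.158 ff 49.4 t 6.65
[-0.14544417  0.84482915 -0.97349517]
```

The moment of -0.97 N m says it is against the OFF stop. Now I release, rise and move over to spindle 3.

Call:
carry_out:
  steps:
    - [255,[0,0,0],0.05]
    - [60,[0,0,0],0]
    - [0,[0,0,0],0]
    - [0,[0,0,-0.04],0]
    - [0,[0,0,-0.05],0]

```text
clock: 7.28
tcp_pos: [0.608, 0.1008, 0.1498]
tool_rot: [-2.115, -2.32, 0.003]
contact_force: [0.9, -0.0, 1.0]
finger_gap: 0.98
finger_force: 0.0
```

```bash
cat >> h.py <<'E'
SEL=(.609,.1005);SP3=(.6178,-.0041);SP2=(.6254,-.0938);SP1=(.6329,-.1835)
E
python3 -c "
from h import *
plan(*SP3,.145,.085)
plan(*SP3,.062,.085)"
```

```text
tcp [0.608  0.1008 0.1498] tool y ang 0.0925 shift [-1.053e-01  1.000e-04  4.700e-03] turn 0.0075 j6 -0.112 F [ 0.9 -0.   1. ] gap 0.98 ff 0.0 t 7.28
tcp [0.608  0.1008 0.1498] tool y ang 0.0925 shift [-0.1054  0.0003  0.0877] turn 0.0075 j6 -0.112 F [ 0.9 -0.   1. ] gap 0.98 ff 0.0 t 7.28
```

Call:
carry_out:
  steps:
    - [0,[-0.053,0,0],0.0075]
    - [0,[-0.0524,0.0,0],0]
    - [0,[0,0,0],0]
    - [0,[0,0,0],0]

```text
clock: 7.78
tcp_pos: [0.6183, -0.004, 0.15]
tool_rot: [-2.125, -2.313, -0.0]
contact_force: [-0.5, -0.1, -0.3]
finger_gap: 0.995
finger_force: 0.0
```

```bash
python3 -c "
from h import *
plan(*SP3,.062,.085)
cv2.imwrite('pics/t2.png',cv2.resize(bot.camera('side')[150:290,180:340],None,fx=4,fy=4,interpolation=2))"
```

```text
tcp [ 0.6183 -0.004   0.15  ] tool y ang 0.0845 shift [-0.0001 -0.0004  0.088 ] turn -0.0005 j6 -0.274 F [-0.5 -0.1 -0.3] gap 0.995 ff 0.0 t 7.78
```

View pics/t2.png

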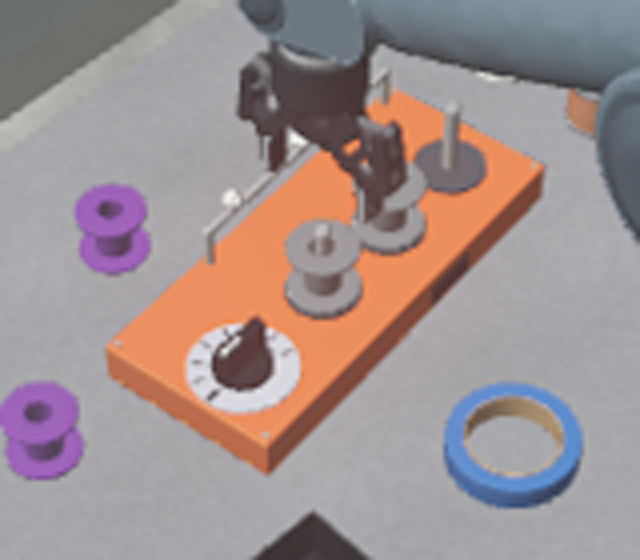

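The selector's bar lies along the stand with its pointer end toward the thick OFF mark, and the gripper stands above spindle 3. I descend and grip.

Call:
carry_out:
  steps:
    - [0,[0,0,0.045],0]
    - [0,[0,0,0.043],0]
    - [90,[0,0,0],0]
    - [140,[0,0,0],0]
    - [140,[0,0,0],0]
  newtons: 40

```text
clock: 8.45
tcp_pos: [0.6201, -0.0041, 0.0648]
tool_rot: [2.123, 2.311, 0.003]
contact_force: [-1.0, -1.1, 0.2]
finger_gap: 0.728
finger_force: 43.6
```

Call:
carry_out:
  steps:
    - [140,[0,0,0],0]
    - [140,[0,0,-0.04],0]
    - [140,[0,0,-0.05],0]
    - [140,[0,0,-0.05],0]
    - [140,[0,0,0],0]

```text
clock: 9.07
tcp_pos: [0.6217, -0.0048, 0.2092]
tool_rot: [2.119, 2.306, 0.01]
contact_force: [0.1, 0.7, -0.9]
finger_gap: 0.725
finger_force: 43.9
```

```bash
python3 -c "
from h import *
plan(.397,.345,.15,-.03)"
```

```text
tcp [ 0.6217 -0.0048  0.2092] tool y ang 0.0846 shift [ 0.3677 -0.195   0.0557] turn 0.1146 j6 -0.274 F [ 0.1  0.7 -0.9] gap 0.725 ff 43.9 t 9.07
```

Call:
carry_out:
  steps:
    - [140,[0.0525,-0.0279,0],0]
    - [140,[0.0525,-0.0279,0],0]
    - [140,[0.0525,-0.0279,0],0]
    - [140,[0.0525,-0.0279,0],0]
    - [140,[0.0525,-0.0279,0],0]

```text
clock: 9.7
tcp_pos: [0.4556, 0.2468, 0.2018]
tool_rot: [-2.126, -2.313, 0.0]
contact_force: [0.1, 0.8, -0.8]
finger_gap: 0.726
finger_force: 43.9
```

Call:
carry_out:
  steps:
    - [140,[0.0525,-0.0279,0],0]
    - [140,[0.0525,-0.0279,0],0]
    - [140,[0,0,0.05],0.11]
    - [140,[0,0,0.04],0]
    - [140,[0,0,0],0]

```text
clock: 10.32
tcp_pos: [0.3898, 0.344, 0.1086]
tool_rot: [-2.248, -2.192, 0.013]
contact_force: [-0.1, 0.6, 0.8]
finger_gap: 0.725
finger_force: 44.0
```

```bash
python3 -c "
from h import *
plan(.397,.345,.022,-.03)
cv2.imwrite('pics/t3.png',cv2.resize(bot.camera('top')[130:310,110:360],None,fx=3,fy=3,interpolation=2))"
```

```text
tcp [0.3898 0.344  0.1086] tool y ang -0.0252 shift [0.0016 0.0078 0.0866] turn 0.0048 j6 0.53 F [-0.1  0.6  0.8] gap 0.725 ff 44.0 t 10.32
```

View pics/t3.png

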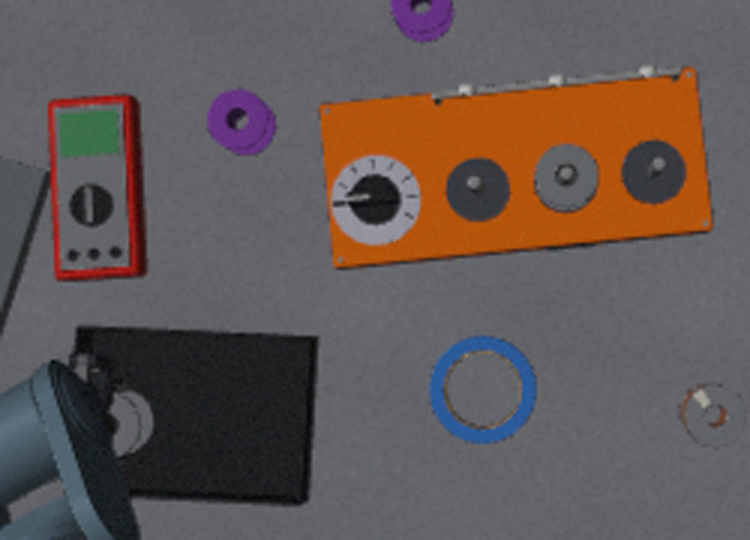

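Call:
carry_out:
  steps:
    - [140,[-0.0085,0.0078,0],0]
    - [140,[0,0,0.045],0]
    - [140,[0,0,0.041],0]
    - [140,[0,0,0],0]
    - [90,[0,0,0],0]

```text
clock: 11.0
tcp_pos: [0.4026, 0.3375, 0.0288]
tool_rot: [2.249, 2.192, 0.006]
contact_force: [0.7, -1.1, -0.5]
finger_gap: 0.725
finger_force: 43.6
```

Call:
carry_out:
  steps:
    - [40,[0,0,0],0]
    - [0,[0,0,0],0]
    - [0,[0,0,-0.05],0]
    - [0,[0,0,-0.06],0]
    - [0,[0,0,-0.06],0]

```text
clock: 11.62
tcp_pos: [0.4002, 0.3368, 0.1988]
tool_rot: [2.249, 2.193, 0.002]
contact_force: [0.8, -0.4, 1.3]
finger_gap: 0.998
finger_force: 0.0
```

```bash
python3 -c "
from h import *
plan(*SP2,.15,.085)"
```

```text
tcp [0.4002 0.3368 0.1988] tool y ang -0.0254 shift [-0.4247  0.236   0.0488] turn -0.1104 j6 0.508 F [ 0.8 -0.4  1.3] gap 0.998 ff 0.0 t 11.62
```

Call:
carry_out:
  steps:
    - [0,[-0.0531,0.0295,0],0]
    - [0,[-0.0531,0.0295,0],0]
    - [0,[-0.0531,0.0295,0],0]
    - [0,[-0.0531,0.0295,0],0]
    - [0,[-0.0531,0.0295,0],0]

```text
clock: 12.25
tcp_pos: [0.542, 0.0658, 0.1973]
tool_rot: [2.249, 2.192, 0.002]
contact_force: [1.0, -0.3, 0.4]
finger_gap: 0.998
finger_force: 0.0
```

Call:
carry_out:
  steps:
    - [0,[-0.0531,0.0295,0.015],0]
    - [0,[-0.0531,0.0295,0.015],0]
    - [0,[-0.0531,0.0295,0.015],0]
    - [0,[0,0,0],-0.11]
    - [0,[0,0,0],0]

```text
clock: 12.88
tcp_pos: [0.6255, -0.0942, 0.1515]
tool_rot: [2.128, 2.311, 0.0]
contact_force: [-0.5, 0.7, 0.1]
finger_gap: 1.001
finger_force: 0.0
```

```bash
python3 -c "
from h import *
plan(*SP2,.062,.085)"
```

```text
tcp [ 0.6255 -0.0942  0.1515] tool y ang 0.0825 shift [ 0.0004 -0.0001  0.0895] turn -0.0025 j6 -0.411 F [-0.5  0.7  0.1] gap 1.001 ff 0.0 t 12.88
```

Call:
carry_out:
  steps:
    - [0,[0,0,0.045],0]
    - [0,[0,0,0.0445],0]
    - [90,[0,0,0],0]
    - [140,[0,0,0],0]
    - [140,[0,0,0],0]
  newtons: 40

```text
clock: 13.5
tcp_pos: [0.6271, -0.094, 0.0647]
tool_rot: [2.123, 2.31, 0.003]
contact_force: [-0.2, 0.2, -0.1]
finger_gap: 0.727
finger_force: 43.5
```

Call:
carry_out:
  steps:
    - [140,[0,0,0],0]
    - [140,[0,0,-0.04],0]
    - [140,[0,0,-0.05],0]
    - [140,[0,0,-0.05],0]
    - [140,[0,0,0],0]

```text
clock: 14.12
tcp_pos: [0.6286, -0.0947, 0.2088]
tool_rot: [2.118, 2.305, 0.008]
contact_force: [0.2, 0.7, -0.1]
finger_gap: 0.727
finger_force: 43.9
```

```bash
python3 -c "
from h import *
plan(.4,.245,.15,-.025)"
```

```text
tcp [ 0.6286 -0.0947  0.2088] tool y ang 0.0845 shift [ 0.3581 -0.1997  0.0549] turn 0.1095 j6 -0.412 F [ 0.2  0.7 -0.1] gap 0.727 ff 43.9 t 14.12
```

Call:
carry_out:
  steps:
    - [140,[0.0512,-0.0285,0],0]
    - [140,[0.0512,-0.0285,0],0]
    - [140,[0.0512,-0.0285,0],0]
    - [140,[0.0512,-0.0285,0],0]
    - [140,[0.0512,-0.0285,0],0]

```text
clock: 14.75
tcp_pos: [0.4601, 0.1506, 0.2013]
tool_rot: [-2.126, -2.312, 0.001]
contact_force: [0.6, 0.1, -1.2]
finger_gap: 0.724
finger_force: 43.9
```

Call:
carry_out:
  steps:
    - [140,[0.0512,-0.0285,0],0]
    - [140,[0.0512,-0.0285,0],0]
    - [140,[0,0,0.05],0.11]
    - [140,[0,0,0.04],0]
    - [140,[0,0,0],0]

```text
clock: 15.38
tcp_pos: [0.3932, 0.2457, 0.1085]
tool_rot: [-2.247, -2.191, 0.012]
contact_force: [-0.6, 0.0, -0.5]
finger_gap: 0.729
finger_force: 44.0
```

```bash
python3 -c "
from h import *
plan(.4,.245,.022,-.03)"
```

```text
tcp [0.3932 0.2457 0.1085] tool y ang -0.0252 shift [-0.0003  0.0075  0.0864] turn 0.0048 j6 0.338 F [-0.6  0.  -0.5] gap 0.729 ff 44.0 t 15.38
```

Call:
carry_out:
  steps:
    - [140,[0,0.0075,0],0]
    - [140,[0,0,0.045],0]
    - [140,[0,0,0.041],0]
    - [140,[0,0,0],0]
    - [90,[0,0,0],0]

```text
clock: 16.0
tcp_pos: [0.4063, 0.247, 0.0284]
tool_rot: [2.249, 2.191, 0.006]
contact_force: [1.7, -0.8, -0.2]
finger_gap: 0.724
finger_force: 44.1
```

Call:
carry_out:
  steps:
    - [40,[0,0,0],0]
    - [0,[0,0,0],0]
    - [0,[0,0,-0.05],0]
    - [0,[0,0,-0.06],0]
    - [0,[0,0,-0.06],0]

```text
clock: 16.62
tcp_pos: [0.4036, 0.2463, 0.1984]
tool_rot: [2.249, 2.193, 0.002]
contact_force: [1.0, 1.2, 0.7]
finger_gap: 1.006
finger_force: 0.0
```

```bash
python3 -c "
from h import *
plan(.4,.245,.2,-.03)
im=bot.camera('top');cv2.imwrite('pics/top2.png',im)
a=im[140:290,120:420]
cv2.imwrite('pics/t4.png',cv2.resize(a,None,fx=2.6,fy=2.6,interpolation=2))
b=im[180:280,330:430]
cv2.imwrite('pics/t5.png',cv2.resize(b,None,fx=6,fy=6,interpolation=2))"
```

```text
tcp [0.4036 0.2463 0.1984] tool y ang -0.0254 shift [-0.0014 -0.0036 -0.0016] turn 0.0046 j6 0.333 F [1.  1.2 0.7] gap 1.006 ff 0.0 t 16.62
```

View pics/t4.png

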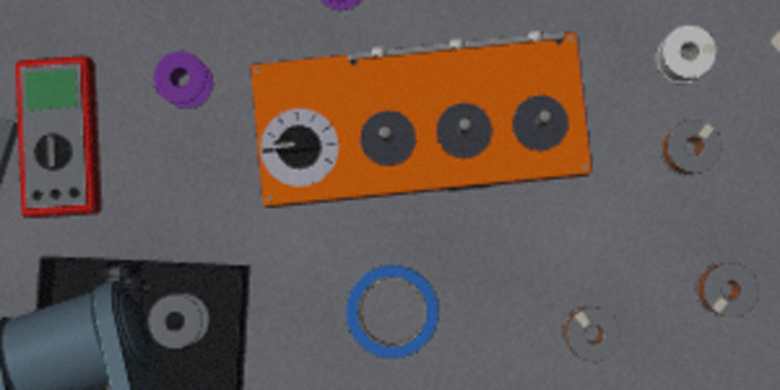

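View pics/t5.png

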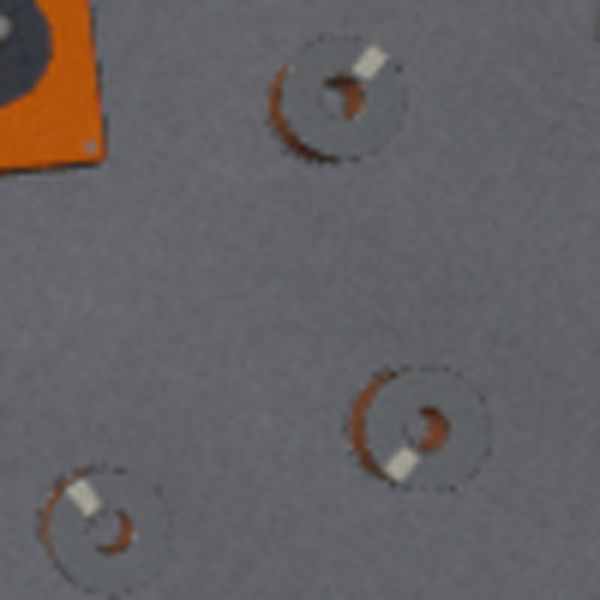

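The top view shows all three discs bare, the selector at OFF and an empty visible in the tray. In the zoomed crop (offset 330,180, scale 6), the full spools' top centres are at (344,98), (428,430) and (110,530).

```bash
python3 -c "
from h import *
im=cv2.imread('pics/top2.png')
off=[]
for s in (SP1,SP2,SP3):
    w,q=refine(im,'top',proj('top',(*s,.05))[0],.05,.066); print(w.round(4),s,round(q,1)); off.append(np.array(s)-w)
o=np.mean(off,0); print('off',o.round(4))
for n,p in(('F1',(344,98)),('F2',(428,430)),('F3',(110,530))):
    w=at('top',((p[0]+.5)/6-.5+330,(p[1]+.5)/6-.5+180),.05); print(n,w.round(4),(w+o).round(4))
plan(.384,-.24,.15,.085)
"
```

```text
[ 0.6309 -0.1845] (0.6329, -0.1835) 11.9
[ 0.6234 -0.0948] (0.6254, -0.0938) 12.0
[ 0.6158 -0.0051] (0.6178, -0.0041) 12.0
off [0.002 0.001]
F1 [ 0.6014 -0.3645] [ 0.6034 -0.3635]
F2 [ 0.4335 -0.4015] [ 0.4355 -0.4005]
F3 [ 0.3855 -0.2411] [ 0.3875 -0.2401]
tcp [0.4083 0.248  0.2076] tool y ang -0.0251 shift [-0.4888 -0.0129  0.0547] turn -0.1101 j6 0.333 F [4.1 3.  6.1] gap 0.995 ff 0.0 t 16.68
```

The disc offsets agree to a millimetre. Next I fetch F3.

Call:
carry_out:
  steps:
    - [0,[-0.0605,-0.002,0],0]
    - [0,[-0.0605,-0.002,0],0]
    - [0,[-0.0605,-0.002,0],0]
    - [0,[-0.0605,-0.002,0],0]
    - [0,[-0.0605,-0.002,0],0]

```text
clock: 17.3
tcp_pos: [0.3859, -0.0576, 0.1966]
tool_rot: [2.248, 2.192, 0.002]
contact_force: [0.7, -0.1, -0.0]
finger_gap: 1.003
finger_force: 0.0
```

Call:
carry_out:
  steps:
    - [0,[-0.0605,-0.001,0.02],0]
    - [0,[-0.0605,-0.001,0.02],0]
    - [0,[-0.0605,-0.001,0.02],0]
    - [0,[0,0,0.03],-0.11]
    - [0,[0,0,0],0]

```text
clock: 17.92
tcp_pos: [0.3772, -0.2328, 0.1052]
tool_rot: [-2.125, -2.307, -0.001]
contact_force: [0.6, 0.7, 0.4]
finger_gap: 0.995
finger_force: 0.0
```

```bash
python3 -c "
from h import *
plan(.3875,-.2401,.008,.085)"
```

```text
tcp [ 0.3772 -0.2328  0.1052] tool y ang 0.082 shift [-0.0085  0.01    0.0972] turn -0.003 j6 -0.892 F [0.6 0.7 0.4] gap 0.995 ff 0.0 t 17.93
```

Call:
carry_out:
  steps:
    - [0,[-0.0085,0.01,0],0]
    - [0,[0,0,0.02],0]
    - [0,[0,0,0.04],0]
    - [0,[0,0,0.037],0]
    - [0,[0,0,0],0]
  newtons: 80

```text
clock: 18.55
tcp_pos: [0.3892, -0.2401, 0.0091]
tool_rot: [-2.123, -2.312, -0.0]
contact_force: [-0.3, 0.1, 0.1]
finger_gap: 0.997
finger_force: 0.0
```

```bash
python3 -c "
from h import *
plan(.3875,-.2401,.008,.085)
im=bot.camera('side'); cv2.imwrite('pics/s2.png',im)"
```

```text
tcp [ 0.3892 -0.2401  0.0091] tool y ang 0.0852 shift [ 0.0001 -0.0017  0.0011] turn 0.0002 j6 -0.887 F [-0.3  0.1  0.1] gap 0.997 ff 0.0 t 18.55
```

Call:
carry_out:
  steps:
    - [90,[0,-0.0015,0],0]
    - [140,[0,0,0],0]
    - [140,[0,0,0],0]
    - [140,[0,0,0],0]

```text
clock: 19.1
tcp_pos: [0.3894, -0.243, 0.0127]
tool_rot: [2.123, 2.31, -0.001]
contact_force: [-2.0, 0.9, 7.4]
finger_gap: 0.716
finger_force: 88.3
```

Call:
carry_out:
  steps:
    - [140,[0,0,-0.03],0]
    - [140,[0,0,-0.05],0]
    - [140,[0,0,-0.05],0]
    - [140,[0,0,-0.05],0]
    - [140,[0,0,0],0]

```text
clock: 19.73
tcp_pos: [0.39, -0.2435, 0.1957]
tool_rot: [2.118, 2.305, -0.001]
contact_force: [0.6, 0.2, -3.9]
finger_gap: 0.717
finger_force: 90.1
```

```bash
python3 -c "
from h import *
plan(*SP3,.2,.085)"
```

```text
tcp [ 0.39   -0.2435  0.1957] tool y ang 0.0846 shift [ 0.2193  0.2472 -0.0044] turn -0.0004 j6 -0.89 F [ 0.6  0.2 -3.9] gap 0.717 ff 90.1 t 19.73
```

Call:
carry_out:
  steps:
    - [140,[0.0548,0.0618,0],0]
    - [140,[0.0548,0.0618,0],0]
    - [140,[0.0548,0.0618,0],0]
    - [140,[0.0548,0.0618,0],0]

```text
clock: 20.23
tcp_pos: [0.5604, -0.0584, 0.1887]
tool_rot: [-2.125, -2.312, 0.002]
contact_force: [-0.2, -1.1, -3.1]
finger_gap: 0.716
finger_force: 90.0
```

Call:
carry_out:
  steps:
    - [140,[0,0,0],0]
    - [140,[0,0,0],0]
    - [140,[0,0,0],0]

```text
clock: 20.6
tcp_pos: [0.5592, -0.0611, 0.1894]
tool_rot: [-2.127, -2.311, 0.001]
contact_force: [-0.3, -0.1, -3.0]
finger_gap: 0.714
finger_force: 90.5
```

```bash
python3 -c "
from h import *
plan(*SP3,.2,.085)"
```

```text
tcp [ 0.5592 -0.0611  0.1894] tool y ang 0.0829 shift [ 0.052   0.0631 -0.0107] turn -0.0021 j6 -0.393 F [-0.3 -0.1 -3. ] gap 0.714 ff 90.5 t 20.6
```

Call:
carry_out:
  steps:
    - [140,[0.026,0.0315,0],0]
    - [140,[0.026,0.0315,0],-0.002]
    - [140,[0,0,0.02],0]
    - [140,[0,0,0],0]
    - [140,[0,0,0],0]

```text
clock: 21.22
tcp_pos: [0.6179, -0.0042, 0.1698]
tool_rot: [-2.125, -2.313, 0.001]
contact_force: [-1.2, 0.4, -2.7]
finger_gap: 0.713
finger_force: 90.6
```

```bash
cat > ov.py <<'E'
import sys
from h import *
def ov(name,bz,sp,dx=0,dy=0):
    """side view, held spool at TCP (+offset), bottom at TCP z+bz; spindle sp"""
    s=bot.get_state(); p=s['tcp_pos']; im=bot.camera('side'); S=6
    c=proj('side',(*sp,.12))[0].astype(int); x0,y0=c[0]-45,c[1]-60
    a=cv2.resize(im[y0:y0+100,x0:x0+100],None,fx=S,fy=S,interpolation=2)
    t=np.linspace(0,6.28,60)
    for x,y,z,D,col in((p[0],p[1],p[2]+bz,.063,(0,255,0)),(p[0],p[1],p[2]+bz+.05,.063,(0,255,0)),(*sp,.05,.066,(255,255,0)),(*sp,.118,.014,(255,255,0))):
        q=proj('side',np.c_[x+D/2*np.cos(t),y+D/2*np.sin(t),0*t+z]); cv2.polylines(a,[np.round((q-[x0,y0]+.5)*S-.5).astype(np.int32)],True,col,1)
    cv2.imwrite('pics/'+name,a)
E
python3 -c "
from ov import *
plan(*SP3,.17,.085)
ov('o1.png',-.0091,SP3)"
```

```text
tcp [ 0.6179 -0.0042  0.1698] tool y ang 0.0849 shift [ 0.0001 -0.     -0.0002] turn -0.0001 j6 -0.275 F [-1.2  0.4 -2.7] gap 0.713 ff 90.6 t 21.23
```

View pics/o1.png

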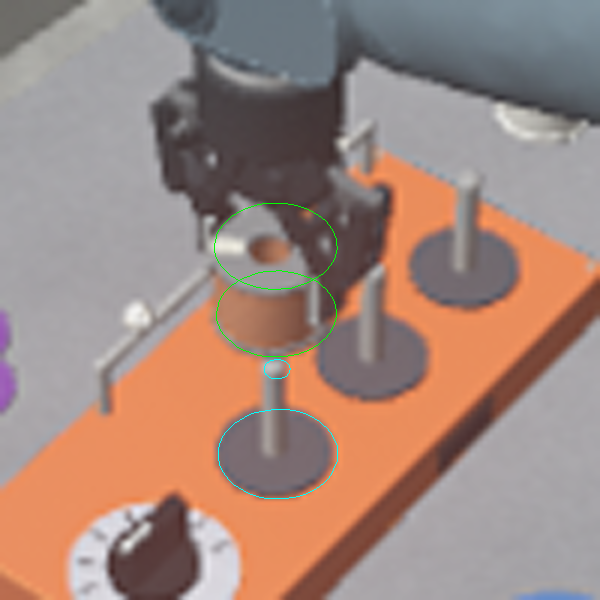

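The held spool is centred over the spindle to about 1–2 mm. I lower it.

Call:
carry_out:
  steps:
    - [140,[0,0,0.025],0]
    - [140,[0,0,0.025],0]
    - [140,[0,0,0.02],0]
    - [140,[0,0,0],0]

```text
clock: 21.78
tcp_pos: [0.6173, -0.0034, 0.0984]
tool_rot: [-2.122, -2.313, 0.003]
contact_force: [0.3, -0.8, -2.8]
finger_gap: 0.717
finger_force: 90.7
```

Call:
carry_out:
  steps:
    - [140,[0,0,0.02],0]
    - [140,[0,0,0.013],0]
    - [140,[0,0,0.006],0]
    - [140,[0,0,0],0]

```text
clock: 22.28
tcp_pos: [0.6192, -0.0031, 0.0628]
tool_rot: [2.123, 2.316, 0.0]
contact_force: [-4.9, 0.7, 7.2]
finger_gap: 0.717
finger_force: 91.7
```

Call:
carry_out:
  steps:
    - [110,[0,0,0],0]
    - [60,[0,0,0],0]
    - [0,[0,0,0],0]
    - [0,[0,0,0],0]
    - [0,[0,0,-0.04],0]

```text
clock: 22.9
tcp_pos: [0.6158, -0.0028, 0.0977]
tool_rot: [-2.119, -2.31, 0.007]
contact_force: [0.4, -0.3, -0.1]
finger_gap: 1.0
finger_force: 0.0
```

Call:
carry_out:
  steps:
    - [0,[0,0,-0.05],0]
    - [0,[0,0,-0.05],0]
    - [0,[0,0,0],0]

```text
clock: 23.28
tcp_pos: [0.6217, -0.0037, 0.2069]
tool_rot: [2.117, 2.309, 0.009]
contact_force: [0.0, 0.5, 0.9]
finger_gap: 1.002
finger_force: 0.0
```

```bash
python3 -c "
from h import *
plan(.4355,-.4005,.2,.085)
bot.camera('top')
for m in bot.mark_of('top','full1'): print(np.round(m['pixel'],1),at('top',m['pixel'],0).round(3),round(m['p'],2))"
```

```text
tcp [ 0.6217 -0.0037  0.2069] tool y ang 0.0866 shift [-0.3792 -0.2199  0.0057] turn 0.0016 j6 -0.275 F [0.  0.5 0.9] gap 1.002 ff 0.0 t 23.27
[383.4 161.3] [ 0.716 -0.367] 0.81
[395.4 250.2] [ 0.436 -0.396] 0.78
[381.8 199.7] [ 0.594 -0.359] 0.65
```

Call:
carry_out:
  steps:
    - [0,[-0.0474,-0.0275,0],0]
    - [0,[-0.0474,-0.0275,0],0]
    - [0,[-0.0474,-0.0275,0],0]
    - [0,[-0.0474,-0.0275,0],0]
    - [0,[-0.0474,-0.0275,0],0]

```text
clock: 24.0
tcp_pos: [0.5002, -0.2519, 0.1986]
tool_rot: [-2.121, -2.313, 0.0]
contact_force: [-0.5, -0.6, -0.3]
finger_gap: 1.001
finger_force: 0.0
```

Call:
carry_out:
  steps:
    - [0,[-0.0474,-0.0275,0.02],0]
    - [0,[-0.0474,-0.0275,0.02],0]
    - [0,[-0.0474,-0.0275,0.02],0]
    - [0,[0,0,0.035],0]
    - [0,[0,0,0],0]

```text
clock: 24.62
tcp_pos: [0.4295, -0.3974, 0.1009]
tool_rot: [-2.118, -2.307, -0.003]
contact_force: [0.4, 0.6, 0.1]
finger_gap: 0.996
finger_force: 0.0
```

Call:
carry_out:
  steps:
    - [0,[0,0,0],0]

```text
clock: 24.75
tcp_pos: [0.4324, -0.3994, 0.1059]
tool_rot: [-2.122, -2.316, -0.0]
contact_force: [-1.0, 0.0, 0.6]
finger_gap: 1.001
finger_force: 0.0
```

```bash
cat > loc.py <<'E'
from h import *
def loc(x,y,cam='top',r=.02):
    """refine the flange circle near x,y; correct the camera offset"""
    im=bot.camera(cam); o=np.array([.002,.001])
    w,s=refine(im,cam,proj(cam,(x-.002,y-.001,.05))[0],.05,.063); print('loc',(w+o).round(4),round(s,1))
    return im
E
python3 -c "
from h import *
plan(.4355,-.4005,.008,.085)"
```

```text
tcp [ 0.4324 -0.3994  0.1059] tool y ang 0.0873 shift [-0.0014  0.0031  0.0979] turn 0.0023 j6 -1.026 F [-1.   0.   0.6] gap 1.001 ff 0.0 t 24.75
```

Call:
carry_out:
  steps:
    - [0,[-0.0014,0.0031,0.02],0.002]
    - [0,[0,0,0.04],0]
    - [0,[0,0,0.0365],0]
    - [0,[0,0,0],0]
    - [0,[0,0,0],0]

```text
clock: 25.38
tcp_pos: [0.4363, -0.4017, 0.0108]
tool_rot: [2.124, 2.312, -0.001]
contact_force: [-0.8, -0.1, 0.4]
finger_gap: 1.001
finger_force: 0.0
```

```bash
python3 -c "
from h import *
plan(.4355,-.4005,.008,.085)"
```

```text
tcp [ 0.4363 -0.4017  0.0108] tool y ang 0.0851 shift [ 0.0013 -0.0007  0.0028] turn 0.0001 j6 -1.02 F [-0.8 -0.1  0.4] gap 1.001 ff 0.0 t 25.38
```

Call:
carry_out:
  steps:
    - [90,[0.0008,0,0.001],0]
    - [140,[0,0,0],0]
    - [140,[0,0,0],0]
    - [140,[0,0,0],0]

```text
clock: 25.88
tcp_pos: [0.4365, -0.4018, 0.0109]
tool_rot: [2.123, 2.31, -0.001]
contact_force: [0.4, 0.8, 5.7]
finger_gap: 0.73
finger_force: 88.0
```

Call:
carry_out:
  steps:
    - [140,[0,0,-0.03],0]
    - [140,[0,0,-0.05],0]
    - [140,[0,0,-0.05],0]
    - [140,[0,0,-0.05],0]
    - [140,[0,0,0],0]

```text
clock: 26.5
tcp_pos: [0.4371, -0.4025, 0.1942]
tool_rot: [2.119, 2.306, -0.003]
contact_force: [0.0, 0.0, -3.2]
finger_gap: 0.727
finger_force: 88.8
```

Call:
carry_out:
  steps:
    - [140,[0,0,0],0]

```text
clock: 26.62
tcp_pos: [0.4347, -0.3995, 0.1873]
tool_rot: [-2.124, -2.312, -0.001]
contact_force: [1.1, 1.1, -4.3]
finger_gap: 0.726
finger_force: 88.6
```

```bash
python3 -c "
from h import *
plan(*SP2,.19,.085)"
```

```text
tcp [ 0.4347 -0.3995  0.1873] tool y ang 0.0845 shift [ 0.2885  0.2158 -0.0025] turn -0.0005 j6 -1.02 F [ 1.1  1.1 -4.3] gap 0.726 ff 88.6 t 26.62
```

Call:
carry_out:
  steps:
    - [140,[0.0481,0.036,0],0]
    - [140,[0.0481,0.036,0],0]
    - [140,[0.0481,0.036,0],0]
    - [140,[0.0481,0.036,0],0]
    - [140,[0.0481,0.036,0],0]

```text
clock: 27.25
tcp_pos: [0.5936, -0.143, 0.1854]
tool_rot: [-2.123, -2.31, 0.003]
contact_force: [0.8, -0.6, -3.6]
finger_gap: 0.725
finger_force: 88.7
```

Call:
carry_out:
  steps:
    - [140,[0.0481,0.036,0],0]
    - [140,[0,0,0.015],0]
    - [140,[0,0,0],0]
    - [140,[0,0,0],0]

```text
clock: 27.75
tcp_pos: [0.6252, -0.0954, 0.1723]
tool_rot: [-2.126, -2.31, 0.002]
contact_force: [-0.8, -0.4, -3.8]
finger_gap: 0.722
finger_force: 88.9
```

```bash
python3 -c "
from h import *
plan(*SP2,.06,.085)"
```

```text
tcp [ 0.6252 -0.0954  0.1723] tool y ang 0.0829 shift [0.0015 0.0006 0.1123] turn -0.0021 j6 -0.413 F [-0.8 -0.4 -3.8] gap 0.722 ff 88.9 t 27.75
```

Call:
carry_out:
  steps:
    - [140,[0.0015,0.0006,0.025],0]
    - [140,[0,0,0.025],0]
    - [140,[0,0,0.02],0]
    - [140,[0,0,0],0]

```text
clock: 28.25
tcp_pos: [0.6252, -0.0933, 0.1016]
tool_rot: [-2.125, -2.309, 0.002]
contact_force: [0.2, 0.3, -3.2]
finger_gap: 0.726
finger_force: 88.9
```

Call:
carry_out:
  steps:
    - [140,[0,0,0.02],0]
    - [140,[0,0,0.013],0]
    - [140,[0,0,0.006],0]
    - [140,[0,0,0],0]

```text
clock: 28.75
tcp_pos: [0.6264, -0.0928, 0.0639]
tool_rot: [-2.125, -2.313, 0.001]
contact_force: [0.6, -0.0, -3.8]
finger_gap: 0.727
finger_force: 89.0
```

Call:
carry_out:
  steps:
    - [140,[0,0,0.003],0]
    - [140,[0,0,0.001],0]
    - [140,[0,0,0],0]

```text
clock: 29.12
tcp_pos: [0.627, -0.093, 0.061]
tool_rot: [2.125, 2.313, 0.001]
contact_force: [-0.5, 0.3, -1.5]
finger_gap: 0.722
finger_force: 89.2
```

Near contact, with the load starting to come off. I release and rise.

Call:
carry_out:
  steps:
    - [110,[0,0,0],0]
    - [60,[0,0,0],0]
    - [0,[0,0,0],0]
    - [0,[0,0,0],0]
    - [0,[0,0,-0.04],0]

```text
clock: 29.75
tcp_pos: [0.624, -0.0922, 0.0973]
tool_rot: [-2.121, -2.308, 0.005]
contact_force: [0.1, -0.2, 0.2]
finger_gap: 1.0
finger_force: 0.0
```

Call:
carry_out:
  steps:
    - [0,[0,0,-0.05],0]
    - [0,[0,0,-0.05],0]
    - [0,[0,0,0],0]

```text
clock: 30.12
tcp_pos: [0.6297, -0.094, 0.2068]
tool_rot: [2.119, 2.306, 0.007]
contact_force: [-0.0, 0.6, -0.3]
finger_gap: 1.0
finger_force: 0.0
```

```bash
python3 -c "
from h import *
plan(.6034,-.3635,.1,.085)
bot.camera('top')
for m in bot.mark_of('top','full1'): print(np.round(m['pixel'],1),at('top',m['pixel'],0).round(3),round(m['p'],2))"
```

```text
tcp [ 0.6297 -0.094   0.2068] tool y ang 0.0846 shift [-0.2659 -0.0501  0.1074] turn -0.0004 j6 -0.41 F [-0.   0.6 -0.3] gap 1.0 ff 0.0 t 30.12
[380.5 199.6] [ 0.595 -0.355] 0.86
[380.5 163.1] [ 0.711 -0.358] 0.79
[299.2 190.1] [ 0.628 -0.099] 0.61
[270.3 192. ] [ 0.623 -0.008] 0.54
```

Call:
carry_out:
  steps:
    - [0,[-0.0532,-0.01,0],0]
    - [0,[-0.0532,-0.01,0],0]
    - [0,[-0.0532,-0.01,0.02],0]
    - [0,[-0.0532,-0.01,0.02],0]
    - [0,[-0.0532,-0.01,0.02],0]

```text
clock: 30.85
tcp_pos: [0.5979, -0.3631, 0.1372]
tool_rot: [-2.123, -2.31, 0.0]
contact_force: [1.0, 0.1, -0.2]
finger_gap: 1.001
finger_force: 0.0
```

Call:
carry_out:
  steps:
    - [0,[0,0,0.035],0]
    - [0,[0,0,0],0]
    - [0,[0,0,0],0]

```text
clock: 31.22
tcp_pos: [0.5994, -0.3616, 0.1054]
tool_rot: [-2.124, -2.314, 0.0]
contact_force: [-0.2, -0.2, 0.5]
finger_gap: 0.996
finger_force: 0.0
```

```bash
python3 -c "
from h import *
plan(.6034,-.3635,.009,.085)"
```

```text
tcp [ 0.5994 -0.3616  0.1054] tool y ang 0.0853 shift [-0.0023  0.0039  0.0964] turn 0.0003 j6 -0.79 F [-0.2 -0.2  0.5] gap 0.996 ff 0.0 t 31.23
```

Call:
carry_out:
  steps:
    - [0,[-0.0023,0.0039,0.02],0]
    - [0,[0,0,0.04],0]
    - [0,[0,0,0.0365],0]
    - [0,[0,0,0],0]
    - [0,[0,0,0],0]

```text
clock: 31.85
tcp_pos: [0.6045, -0.3647, 0.0106]
tool_rot: [2.123, 2.312, 0.0]
contact_force: [-0.1, -0.3, 0.1]
finger_gap: 1.001
finger_force: 0.0
```

Call:
carry_out:
  steps:
    - [90,[0,0,0],0]
    - [140,[0,0,0],0]
    - [140,[0,0,0],0]
    - [140,[0,0,0],0]

```text
clock: 32.35
tcp_pos: [0.6049, -0.3655, 0.0121]
tool_rot: [2.123, 2.31, 0.0]
contact_force: [0.6, 0.8, 6.5]
finger_gap: 0.726
finger_force: 88.7
```

Call:
carry_out:
  steps:
    - [140,[0,0,-0.03],0]
    - [140,[0,0,-0.05],0]
    - [140,[0,0,-0.05],0]
    - [140,[0,0,-0.05],0]
    - [140,[0,0,0],0]

```text
clock: 32.98
tcp_pos: [0.6055, -0.3659, 0.1949]
tool_rot: [2.119, 2.306, 0.001]
contact_force: [0.2, -1.1, -5.0]
finger_gap: 0.727
finger_force: 89.7
```

Call:
carry_out:
  steps:
    - [140,[0,0,0],0]
    - [140,[0,0,0],0]

```text
clock: 33.22
tcp_pos: [0.6018, -0.3629, 0.1849]
tool_rot: [-2.121, -2.308, 0.0]
contact_force: [-0.3, -0.4, -5.6]
finger_gap: 0.726
finger_force: 89.4
```

```bash
python3 -c "
from h import *
plan(*SP1,.19,.085)"
```

```text
tcp [ 0.6018 -0.3629  0.1849] tool y ang 0.0845 shift [ 0.1762  0.0461 -0.0045] turn -0.0005 j6 -0.788 F [-0.3 -0.4 -5.6] gap 0.726 ff 89.4 t 33.23
```

Call:
carry_out:
  steps:
    - [140,[0.0584,0.0153,0],0]
    - [140,[0.0584,0.0153,0],0]
    - [140,[0.0584,0.0155,0],0]
    - [140,[0,0,0.013],0]
    - [140,[0,0,0],0]

```text
clock: 33.85
tcp_pos: [0.6329, -0.185, 0.1726]
tool_rot: [-2.121, -2.31, 0.003]
contact_force: [-0.1, 0.4, -5.4]
finger_gap: 0.729
finger_force: 89.4
```

Call:
carry_out:
  steps:
    - [140,[0,0,0],0]
    - [140,[0,0,0],0]

```text
clock: 34.1
tcp_pos: [0.6345, -0.1871, 0.1762]
tool_rot: [2.127, 2.311, 0.0]
contact_force: [-0.2, -0.4, -5.9]
finger_gap: 0.726
finger_force: 89.4
```

```bash
python3 -c "
from ov import *
plan(*SP1,.062,.085)
ov('o2.png',-.011,SP1)"
```

```text
tcp [ 0.6345 -0.1871  0.1762] tool y ang 0.0828 shift [ 0.0037 -0.0013  0.1142] turn -0.0022 j6 -0.541 F [-0.2 -0.4 -5.9] gap 0.726 ff 89.4 t 34.1
```

View pics/o2.png

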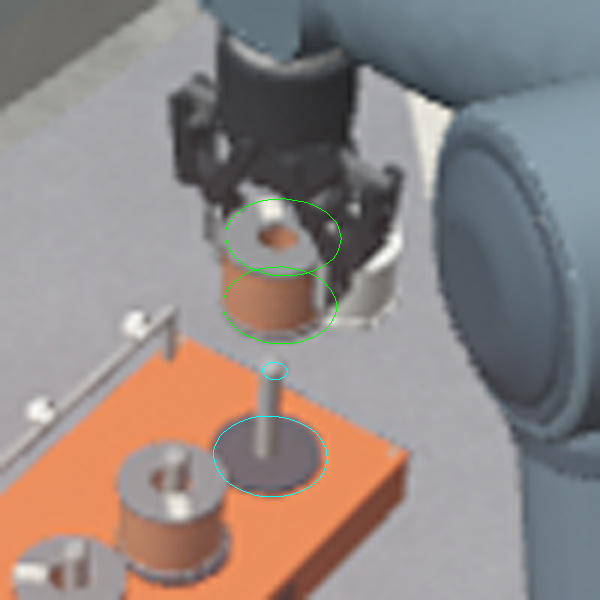

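The spools on spindles 2 and 3 are seated. The third is over spindle 1, so I correct by 3 mm and lower it.

Call:
carry_out:
  steps:
    - [140,[0.0028,-0.0005,0],-0.002]
    - [140,[0,0,0.025],0]
    - [140,[0,0,0.025],0]
    - [140,[0,0,0.02],0]
    - [140,[0,0,0],0]

```text
clock: 34.78
tcp_pos: [0.6325, -0.1825, 0.1038]
tool_rot: [-2.121, -2.313, 0.002]
contact_force: [0.5, -0.4, -4.9]
finger_gap: 0.729
finger_force: 89.3
```

Call:
carry_out:
  steps:
    - [140,[0,0,0.015],0]
    - [140,[0,0,0.015],0]
    - [140,[0,0,0.005],0]
    - [140,[0,0,0],0]
    - [140,[0,0,0],0]

```text
clock: 35.4
tcp_pos: [0.6343, -0.1832, 0.0716]
tool_rot: [2.123, 2.315, 0.001]
contact_force: [-0.1, 0.2, -5.0]
finger_gap: 0.725
finger_force: 89.5
```

Call:
carry_out:
  steps:
    - [140,[0,0,0.005],0]
    - [140,[0,0,0.004],0]
    - [140,[0,0,0.002],0]
    - [140,[0,0,0],0]
    - [140,[0,0,0],0]

```text
clock: 36.02
tcp_pos: [0.6342, -0.1831, 0.0621]
tool_rot: [2.123, 2.315, -0.0]
contact_force: [-4.4, 3.0, 6.4]
finger_gap: 0.725
finger_force: 90.5
```

Contact with the disc. I release and rise.

Call:
carry_out:
  steps:
    - [110,[0,0,0],0]
    - [60,[0,0,0],0]
    - [0,[0,0,0],0]
    - [0,[0,0,0],0]
    - [0,[0,0,-0.04],0]

```text
clock: 36.65
tcp_pos: [0.6312, -0.1818, 0.0965]
tool_rot: [-2.118, -2.31, 0.004]
contact_force: [0.0, -1.3, -0.4]
finger_gap: 1.001
finger_force: 0.0
```

Call:
carry_out:
  steps:
    - [0,[0,0,-0.05],0]
    - [0,[0,0,-0.05],0]
    - [0,[0,0,0],0]

```text
clock: 37.02
tcp_pos: [0.6367, -0.1843, 0.2063]
tool_rot: [2.116, 2.308, 0.005]
contact_force: [-0.2, 0.5, 0.3]
finger_gap: 1.0
finger_force: 0.0
```

```bash
python3 -c "
from h import *
plan(*SEL,.15,.085)
for c,(x,y,w,h) in (('side',(190,150,160,190)),):
    im=bot.camera(c); t=bot.camera('top')
a=cv2.resize(im[150:290,190:340],None,fx=4,fy=4,interpolation=2)
b=cv2.resize(t[225:305,125:225],(200,160),interpolation=2)
a[:160,:200]=b
cv2.imwrite('pics/f1.png',a)"
```

```text
tcp [ 0.6367 -0.1843  0.2063] tool y ang 0.0866 shift [ 0.2865 -0.0035  0.0547] turn 0.0016 j6 -0.539 F [-0.2  0.5  0.3] gap 1.0 ff 0.0 t 37.02
```

View pics/f1.png

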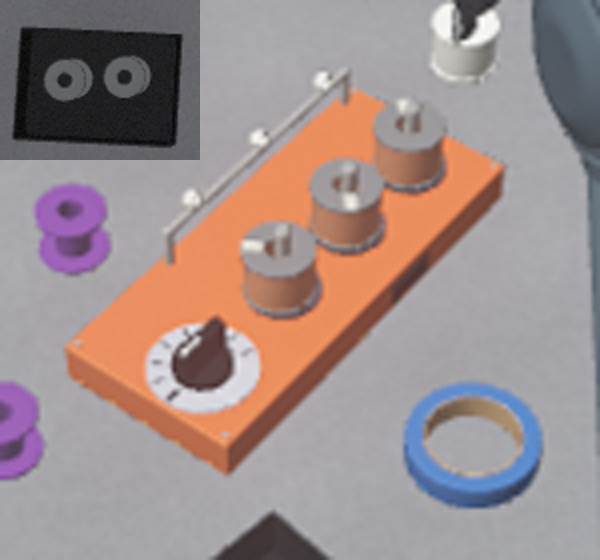

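All three full spools are seated, two empties lie in the tray, and the selector is at OFF. Now the selector.

Call:
carry_out:
  steps:
    - [0,[0.0573,-0.0007,0],0]
    - [0,[0.0573,-0.0007,0],0]
    - [0,[0.0573,-0.0007,0],0]
    - [0,[0.0573,-0.0007,0],0]
    - [0,[0.0573,-0.0007,0.02],0.0016]

```text
clock: 37.75
tcp_pos: [0.6053, 0.1039, 0.1793]
tool_rot: [2.125, 2.313, 0.0]
contact_force: [0.6, 0.2, 0.3]
finger_gap: 1.002
finger_force: 0.0
```

Call:
carry_out:
  steps:
    - [0,[0,0,0.03],0]
    - [0,[0,0,0],0]
    - [0,[0,0,0],0]

```text
clock: 38.12
tcp_pos: [0.6056, 0.1016, 0.1499]
tool_rot: [-2.126, -2.312, 0.001]
contact_force: [-0.1, -0.1, -0.7]
finger_gap: 1.0
finger_force: 0.0
```

```bash
python3 -c "
from h import *
plan(*SEL,.062,.084)"
```

```text
tcp [0.6056 0.1016 0.1499] tool y ang 0.0841 shift [-0.0014  0.0033  0.0879] turn 0.0001 j6 -0.102 F [-0.1 -0.1 -0.7] gap 1.0 ff 0.0 t 38.12
```

Call:
carry_out:
  steps:
    - [0,[-0.0014,0.0033,0.03],0]
    - [0,[0,0,0.04],0]
    - [0,[0,0,0.018],0]
    - [130,[0,0,0],0]
    - [255,[0,0,0],0]
  newtons: 30

```text
clock: 38.75
tcp_pos: [0.6104, 0.1008, 0.0639]
tool_rot: [2.124, 2.312, 0.003]
contact_force: [1.1, -0.5, 0.1]
finger_gap: 0.606
finger_force: 0.0
```

Call:
carry_out:
  steps:
    - [255,[0,0,0],0]
    - [255,[0,0,0],0]
    - [255,[0,0,0],0]
    - [255,[0,0,0],0]

```text
clock: 39.25
tcp_pos: [0.6092, 0.101, 0.0633]
tool_rot: [2.125, 2.314, 0.0]
contact_force: [-2.2, -0.7, 5.3]
finger_gap: 0.154
finger_force: 33.4
```

```bash
python3 -c "
from h import *
plan(*SEL,.062,.084)
print(bot.get_state()['ft_torque'])"
```

```text
tcp [0.6092 0.101  0.0633] tool y ang 0.0851 shift [-0.0005 -0.0003  0.0013] turn 0.0011 j6 -0.104 F [-2.2 -0.7  5.3] gap 0.154 ff 33.4 t 39.25
[-0.10805747  0.518341   -0.04142988]
```

Call:
carry_out:
  steps:
    - [255,[0,0,0],0.1745]
    - [255,[0,0,0],0.1745]
    - [255,[0,0,0],0.1745]
    - [255,[0,0,0],0.1745]
    - [255,[0,0,0],0.1745]

```text
clock: 39.88
tcp_pos: [0.61, 0.1007, 0.0633]
tool_rot: [2.905, 1.191, 0.003]
contact_force: [0.1, -2.0, 3.5]
finger_gap: 0.156
finger_force: 33.1
```

Call:
carry_out:
  steps:
    - [255,[0,0,0],0.1745]
    - [255,[0,0,0],0.1745]
    - [255,[0,0,0],0.1745]
    - [255,[0,0,0],0.1745]
    - [255,[0,0,0],0]

```text
clock: 40.5
tcp_pos: [0.6102, 0.1001, 0.0633]
tool_rot: [3.137, 0.137, 0.004]
contact_force: [0.9, -4.4, 5.1]
finger_gap: 0.16
finger_force: 33.3
```

Call:
carry_out:
  steps:
    - [255,[0,0,0],0.1745]
    - [255,[0,0,0],0.1745]
    - [255,[0,0,0],0.1745]
    - [255,[0,0,0],0]
    - [255,[0,0,0],0]

```text
clock: 41.12
tcp_pos: [0.61, 0.0996, 0.0633]
tool_rot: [3.066, -0.677, 0.004]
contact_force: [0.5, -6.2, 5.3]
finger_gap: 0.157
finger_force: 33.3
```

```bash
python3 -c "
from h import *
plan(*SEL,.062,-2.0115)
print(bot.get_state()['ft_torque'])"
```

```text
tcp [0.61   0.0996 0.0633] tool y ang -2.0055 shift [-0.0013 -0.0004  0.0013] turn 0.006 j6 1.987 F [ 0.5 -6.2  5.3] gap 0.157 ff 33.3 t 41.12
[-1.26211489  0.13172283 -0.05162917]
```

At four clicks. I release, rise, and check.

Call:
carry_out:
  steps:
    - [200,[0,0,0],0.006]
    - [60,[0,0,0],0]
    - [0,[0,0,0],0]
    - [0,[0,0,0],0]
    - [0,[0,0,-0.04],0]

```text
clock: 41.75
tcp_pos: [0.606, 0.1012, 0.0986]
tool_rot: [3.063, -0.691, -0.013]
contact_force: [1.1, 0.5, -0.0]
finger_gap: 0.999
finger_force: 0.0
```

Call:
carry_out:
  steps:
    - [0,[0,0,-0.06],0]
    - [0,[-0.03,0.04,-0.06],0]
    - [0,[-0.03,0.04,0],0]
    - [0,[-0.03,0.04,0],0]
    - [0,[0,0,0],0]

```text
clock: 42.38
tcp_pos: [0.4824, 0.0355, 0.2093]
tool_rot: [3.064, -0.694, -0.002]
contact_force: [0.5, -0.3, 0.1]
finger_gap: 1.001
finger_force: 0.0
```

```bash
python3 -c "
from h import *
plan(*SEL,.2,-2.0115)
im=bot.camera('side'); t=bot.camera('top')
a=cv2.resize(im[150:290,190:340],None,fx=4,fy=4,interpolation=2)
a=np.hstack([a[:,:500],cv2.resize(t[150:240,210:260],(300,540),interpolation=2)[:560].copy() if 0 else cv2.copyMakeBorder(cv2.resize(t[150:240,210:260],(300,540),interpolation=2),0,20,0,0,0)])
cv2.imwrite('pics/f2.png',a)"
```

```text
tcp [0.4824 0.0355 0.2093] tool y ang -2.0166 shift [ 0.0862 -0.1132  0.0091] turn -0.0051 j6 1.855 F [ 0.5 -0.3  0.1] gap 1.001 ff 0.0 t 42.38
```

View pics/f2.png

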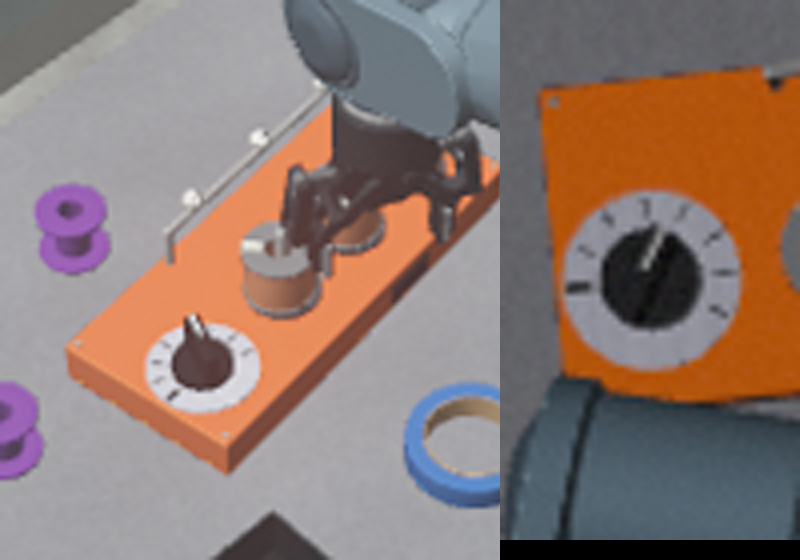

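The pointer aims at the fourth thin mark and the gripper is clear of everything. I hand in.

```bash
python3 -c "
from station import bot
print(bot.finish_job())"
```

```text
the job is handed in; nothing more can be done
None
```

The job is handed in: the brake was turned to OFF first, both empty spools are in the black tray, the three full spools sit down on their own spindles, and the selector is back at 4. The tape, meter and hammer were not touched. The judge's result was not shown to me.

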